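# Lift the spacer plates out of the drain cradle with the lifting key

## Task

Take the lifting key off its bracket, feel its foot down through the slots of all four stacked spacer plates without pressing hard, give it a quarter turn under the bottom plate and lift the whole stack out of the cradle on the key. Hang the loaded key back in the bracket's fork and let go. Handle the plates only with the key, and leave the other things on the bench alone.

Things in the scene. Friction and masses are not known exactly. Their poses are not given: they have to be found in the camera images.
- key: Steel lifting key, 0.18 kg, 108 mm tall, hanging upright in the fork at any yaw. Origin: centre of its underside, z up. From below: square-edged foot bar 28 (x) x 9 (y) x 6 mm tall without lead-in; round neck 8 mm thick; round collar 30 mm across at z = 60 to 65 mm; square grip 18 x 18 mm (sides along x, y) at z = 65 to 108 mm, best held from above at z = 92 mm.
- key_collar (a point): Middle of the underside of the key's collar, 60 mm above the key's origin; rests on the prongs when the key hangs.
- key_foot (a point): Middle of the top face of the key's foot bar, 6 mm above the key's origin; this face carries the plates. Turned across the slots it gives them a bearing 9 mm wide, so they stay level only if the key stands within about 4 mm of their middle along their x.
- bracket: Fixed drip bracket: two level prongs 10 mm thick, tops at 130 mm, on a post (44 mm wide, no higher than the prongs, 71 to 93 mm to +x of the seat) and a 12 mm base plate. Origin on the table right below the seat. The fork is open to its own -x side, roughly towards the robot; its prongs end 25 mm to -x of the seat; 14 mm gap for the neck.
- fork_seat (a point): The seat: middle of the fork's gap at the height of the prong tops; axes as the bracket's. Lips 4 mm high on the prongs, 19 to 25 mm before and behind the seat, keep the collar in: lift the key about 8 mm, slide it out along -x by 45 mm or more; go in the same way and lower it onto the prongs.
- nest: Fixed grey drain cradle 110 x 100 mm, 52 mm tall. Origin: centre of its underside. Rails along its y at x = +-27 to 45 mm, tops at 28 mm, carry the plates' ends; between them it is open down to a floor at 6 mm, room to turn the foot below the plates. Guides leave the plates 1.6 mm of play each way along x, but 7.5 mm each way from the middle along y.
- plate_top: Top one of four equal loose steel plates stacked flat, 70 (x) x 60 (y) x 6 mm, 0.13 to 0.18 kg, x along the cradle's x; one central through slot each, 36 (x) x 13 (y) mm. Origin: centre of underside. The two middle plates are hidden and not measured: one has slid 3 to 6 mm to the cradle's +y, the other to -y, so the foot lands on them; the key pushes the plates above along.
- plate_bottom: Lowest plate, equal to the top one, on the rails: underside 28 mm above the table, top of the stack at 52 mm. Origin: centre of its underside. The stack and cradle do not give; loading the cradle with more than 45 N in all (the plates' own weight is about 6 N of it) is pressing too hard.
- bearing: Steel bearing ring lying on the bench, 72 mm across, 18 mm tall, a bystander. Origin: centre of its underside.
- socket: Small steel socket standing on the bench, 26 mm across, 38 mm tall, a bystander. Origin: centre of its underside.
- oil_can: Grey round tin 60 mm across, 130 mm tall, a bystander. Origin: centre of its underside.
Things that resemble listed ones, but are neither listed nor needed, are in the scene too. Leave any black or purple look-alike of the bracket alone. Of the things that look like the key, the middle-sized one is meant.

How it is judged:
By the outcome, as a careful person would: the job done as asked, in the order asked, and still so for the second after the job is handed in, with the robot touching nothing.
It also fails if it takes over 72 s, if anything falls off the work surface, if the arm or the gripper's body presses on something with over 40 N, if the wrist force passes 120 N, or if a joint passes its speed limit or range.

## Robot

A 6-joint arm with a two-finger parallel gripper is mounted at the origin on the work surface. World frame = base frame: x ahead of the robot, y to its left, z up, the work surface at z = 0. Lengths are in m, angles in rad, forces in N, time in s.
With the tool pointing down it reaches from about 0.425 to 0.95 m from the base axis. Payload 3.5 kg.
Tool frame: the origin (TCP) lies on the centre line of the jaws, within the pads' length; the fingertips stand 11 mm ahead of it and the grasp point (between the pads) lies 8 mm behind it; y points along the fingers, x is the direction in which the jaws open and shut, and the axes are right-handed (so a half turn about y gives the same grasp; the last joint's range is limited). The gripper opens to 85 mm and grips with 20 to 120 N. Pads are 22 mm wide; open, the fingers measure 114 mm over their backs; the gripper's body (76 mm by 85 mm) begins 54 mm behind the grasp point. The pads swing forward as they close: fully open they stand 13 mm farther back than shut.
Start: joints at [1.105, 0.286, 1.577, -0, 1.279, -0.15], TCP at [0.21, 0.642, 0.242] pointing down, gripper open.
Joint ranges: [-2.77, 2.77], [-0.9, 2.22], [0.21, 2.48], [-1.53, 4.67], [0.24, 2.81], [-2.84, 2.84]. Speed limits (rad/s): [2.79, 2.79, 3.14, 3.14, 3.14, 3.14].

## Interface

Orientations are given as a unit quaternion [x, y, z, w].
In Python, from plant import get_state, read_camera, sign_off gives the robot as it stands.
- The arm moves only by the shell command python3 -m inch 'ROWS' [FORCE]. ROWS is JSON, a list of rows, each an object of numbers: "ax", "ay", "az": the turn, a rotation vector about the tool's x, y, z in rad; "x", "y", "z": the shift along the tool's x, y, z in mm; "hand": the closure, from -1 (fully open) to 1 (shut). In form: [{"ax": .., "ay": .., "az": .., "x": .., "y": .., "z": .., "hand": ..}, ...]. A call has 1 to 5 rows; each row shifts and turns the commanded pose from where the row before left it, along the tool's axes as they then stand; what a row does not reach is not made up. A row lasts 1/12 s, in which the tool goes at most 41.7 mm and 7.16 degrees, less where a joint would pass 70% of its speed; a pose out of reach is approached as far as the arm can. A call with a gripper value outside its range is refused whole. The fingers move at their own pace and stop on an object; FORCE is the grip in N (left out, the last holds). Time passes only in rows, so rows that do not move let the fingers close. It gives the time, the measured TCP pose, the force and the opening at its end, in the units of the state.
- get_state(): the state, without advancing time (a new reading comes with each control period).
- read_camera(name): name is "side" or "top" or "wrist"; returns a dict with "img" (400x640x3 uint8, red, green, blue), "fov_y" (degrees; the focal length in pixels is half the picture's height over the tangent of half this angle, whatever the lens; pixels are square), "cx", "cy" (the principal point, pixels), "T" (4x4, takes a point from camera to world coordinates); the wrist camera has in their place "T_tool_cam" (4x4, takes a point from camera to tool coordinates, whose origin is the TCP and whose axes are the tool frame's). Camera axes: x right, y down, z forward; pixel columns grow to the right and rows downward; lengths in m; the calibration is good to about 2 mm. A picture is of the moment at which its call begins: read the wrist's pose just before it. There is no depth.
- sign_off(): hands the job in, once; it reports no verdict.
The state is a dict: "time": time; "qpos": joint angles; "dq": joint speeds; "joint_efforts": joint torques, N m; "eef_pos": TCP position; "tcp_rot": TCP orientation; "contact_force": force on the tool from outside, world axes, zero at the start; "wrist_torque": the same for the moment, N m; "opening": opening from 0.0 (shut) to 1.0 (fully open).
Only numpy, scipy, OpenCV 4.12 (cv2) and the standard library are available. Lean on these libraries where they do the work, as an engineer would, in place of code of your own. Each camera call takes 0.05 s, during which the arm holds its last target. There are 200 camera calls.

## Working session

There is one attempt and no reset: what is moved stays moved. The work goes in short steps, Python scripts to look and compute and a shell command to move; the robot and the scene stay as the last step left them, time stands still between calls to the robot, and variables do not carry over. Pictures are saved under pics/ and viewed, about 8 in all and at most 12, crops included, and the job is handed in when it is done.

```bash
ls; mkdir -p pics; cat > h.py <<'E'
import numpy as np,cv2
from plant import get_state,read_camera
from scipy.spatial.transform import Rotation as R
def grab(n):
    s=get_state(); c=read_camera(n); 
    f=200/np.tan(np.radians(c['fov_y'])/2)
    if n=='wrist':
        T=np.eye(4);T[:3,:3]=R.from_quat(s['tcp_rot']).as_matrix();T[:3,3]=s['eef_pos'];T=T@c['T_tool_cam']
    else: T=np.array(c['T'])
    return dict(img=c['img'],f=f,cx=c['cx'],cy=c['cy'],T=T)
def save(n,name):
    c=grab(n);cv2.imwrite(f'pics/{name}.png',c['img'][:,:,::-1]);np.savez(f'pics/{name}.npz',**c);return c
def load(name): return dict(np.load(f'pics/{name}.npz'))
def ray(c,u,v):
    d=np.array([(u-c['cx'])/c['f'],(v-c['cy'])/c['f'],1.]);return c['T'][:3,3],c['T'][:3,:3]@d
def atz(c,u,v,z):
    o,d=ray(c,u,v);return o+d*(z-o[2])/d[2]
def proj(c,p):
    q=np.linalg.inv(c['T'])@np.append(p,1);return q[:2]/q[2]*c['f']+[c['cx'],c['cy']]
def tri(*l):
    A=np.zeros((3,3));b=np.zeros(3)
    for c,u,v in l:
        o,d=ray(c,u,v);d=d/np.linalg.norm(d);P=np.eye(3)-np.outer(d,d);A+=P;b+=P@o
    p=np.linalg.solve(A,b)
    return p,[np.round(proj(c,p)-[u,v],1) for c,u,v in l]
def crop(name,u0,v0,w,h,k,out):
    c=load(name);i=c['img'][v0:v0+h,u0:u0+w,::-1];cv2.imwrite(f'pics/{out}.png',cv2.resize(i,None,fx=k,fy=k,interpolation=cv2.INTER_CUBIC))
E
python3 - <<'E'
from h import *
np.set_printoptions(precision=3,suppress=True)
a=save('top','top');b=save('side','side');w=save('wrist','w0')
for c in(a,b,w):print(c['T'],c['f'],c['cx'],c['cy'])
print(get_state())
E
python3 - <<'E'
import sys;sys.path.insert(0,'.')
import cv2,numpy as np
cv2.imwrite('pics/both.png',np.vstack([cv2.imread('pics/%s.png'%n)[:,:] for n in('top',)]))
E
```

```text
pics
[[ 0.017 -0.987  0.16   0.36 ]
 [-1.    -0.02  -0.016  0.103]
 [ 0.019 -0.16  -0.987  0.999]
 [ 0.     0.     0.     1.   ]] 363.6824967557228 317.68127627209043 197.90122150418762
[[ 0.791 -0.352  0.5    0.076]
 [-0.612 -0.444  0.655 -0.466]
 [-0.009 -0.824 -0.566  0.571]
 [ 0.     0.     0.     1.   ]] 362.97978923237434 317.12126478337456 198.2435713794062
[[ 0.311  0.914  0.261  0.143]
 [ 0.95  -0.298 -0.089  0.664]
 [-0.003  0.276 -0.961  0.373]
 [ 0.     0.     0.     1.   ]] 353.03228745419824 329.5803129130737 201.6312237068682
{'time': 0.15, 'qpos': array([ 1.105,  0.287,  1.578, -0.   ,  1.279, -0.15 ]), 'dq': array([-0.   , -0.002, -0.006, -0.001, -0.001,  0.001]), 'joint_efforts': array([  0.001, -40.66 , -29.314,  -0.   ,   0.004,   0.   ]), 'eef_pos': array([0.209, 0.641, 0.241]), 'tcp_rot': array([ 0.573,  0.415, -0.416, -0.572]), 'contact_force': array([-0.468,  0.19 ,  0.226]), 'wrist_torque': array([-0.013,  0.026, -0.014]), 'opening': 0.9993471510744405}
```

View pics/top.png

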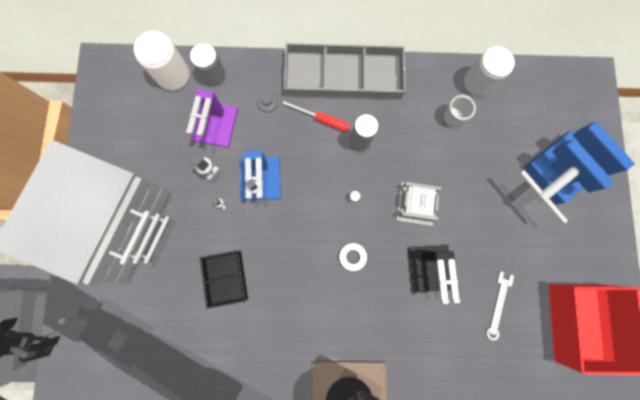

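View pics/side.png

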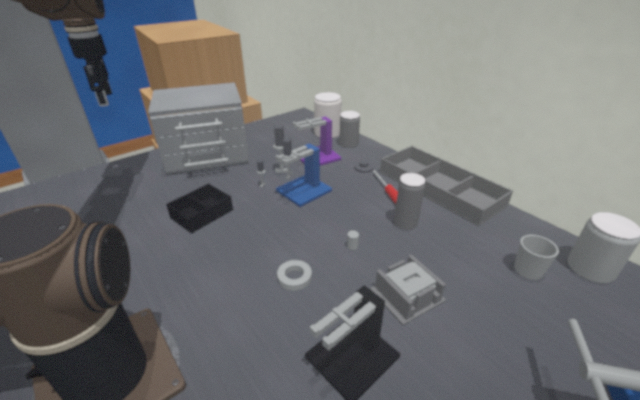

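Top view: the blue bracket is at about (258,178) with a key in it, with other keys at (205,167) and (220,204). The cradle is at (419,202), the oil can at (364,130), the socket at (355,196) and the bearing at (353,257). I'll enlarge these.

```bash
python3 - <<'E'
from h import *
def cr(n,u,v,w,h,k): 
    return cv2.resize(load(n)['img'][v:v+h,u:u+w,::-1],(w*k,h*k),interpolation=cv2.INTER_CUBIC)
A=np.hstack([cr('top',190,140,100,75,4),cr('top',385,165,80,75,4)[:, :320]])
B=np.hstack([cr('side',240,115,100,75,4),cr('side',370,245,80,75,4)])
cv2.imwrite('pics/z1.png',np.vstack([A,B]))
E
```

```text
(no output)
```

View pics/z1.png

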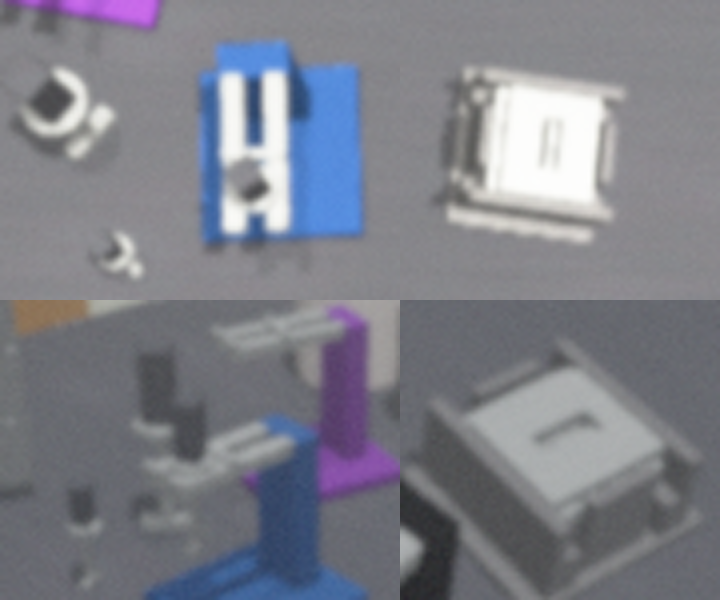

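```bash
python3 - <<'E'
from h import *
np.set_printoptions(precision=4,suppress=True)
t=load('top');s=load('side')
print('grip top',tri((t,250.5,184),(s,287.5,141)))
print('slot',tri((t,422.75,200.5),(s,411.8,277)))
for n,uv,z in [('oil can top',(366,126),.13),('socket',(355,196),.038),('bearing',(353,257),.018)]:print(n,atz(t,*uv,z))
# prong front ends / back ends in top crop
for u,v in [(232,232),(278,232),(232,72),(277,72)]:print('prong',atz(t,190+u/4,140+v/4,.13))
for u,v in [(362,234),(357,66),(204,242)]:print('base',atz(t,190+u/4,140+v/4,.012))
for u,v in [(485,190),(605,205),(613,95),(512,82)]:print('plate',atz(t,385+(u-400)/4,165+v/4,.052))
st=get_state();print(R.from_quat(st['tcp_rot']).as_matrix())
import plant
print(read_camera('wrist')['T_tool_cam'])
E
```

```text
grip top (array([0.5253, 0.2447, 0.171 ]), [array([ 0.4, -0.6]), array([-0.7,  0.1])])
slot (array([ 0.5121, -0.1906,  0.0539]), [array([ 0., -0.]), array([-0.,  0.])])
oil can top [ 0.6862 -0.0292  0.13  ]
socket [ 0.5231 -0.0128  0.038 ]
bearing [ 0.3613 -0.0101  0.018 ]
prong [0.4973 0.257  0.13  ]
prong [0.4979 0.2293 0.13  ]
prong [0.5968 0.2617 0.13  ]
prong [0.5974 0.2342 0.13  ]
base [0.5164 0.1889 0.012 ]
base [0.6352 0.1964 0.012 ]
base [0.5087 0.2966 0.012 ]
plate [ 0.4794 -0.1465  0.052 ]
plate [ 0.471  -0.2257  0.052 ]
plate [ 0.5449 -0.2337  0.052 ]
plate [ 0.5523 -0.1662  0.052 ]
[[ 0.3106 -0.0008 -0.9505]
 [ 0.9505 -0.0017  0.3106]
 [-0.0019 -1.      0.0003]]
[[ 1.     -0.0003 -0.0009  0.0012]
 [ 0.0008 -0.2763  0.9611 -0.1315]
 [-0.0006 -0.9611 -0.2763  0.0706]
 [ 0.      0.      0.      1.    ]]
```

```bash
python3 - <<'E'
from h import *
np.set_printoptions(precision=4,suppress=True)
t=load('top');s=load('side')
print(tri((t,82,283),(s,165,169)))
print(tri((t,170,190),(s,247,162)))
print(tri((t,130,235),(s,198,124)))
print('tcp',proj(t,get_state()['eef_pos']),proj(s,get_state()['eef_pos']))
st=get_state();m=R.from_quat(st['tcp_rot']).as_matrix()
print(m.T@np.array([.09,-.29,.06])*1e3,m.T@np.array([.225,-.105,0])*1e3)
E
```

```text
(array([ 0.3   ,  0.72  , -0.0406]), [array([ 5.3, -8.2]), array([-7.7, -0.6])])
(array([0.5323, 0.498 , 0.0003]), [array([-0.7,  1.3]), array([ 1.2, -0.1])])
(array([0.4013, 0.5153, 0.1607]), [array([-0.1,  0.2]), array([0.2, 0. ])])
tcp [ 35.4094 329.549 ] [105.808   99.1584]
[-247.8044  -59.6684 -175.5924] [ -29.9392   -0.0079 -246.4825]
```

```bash
python3 -m inch '[{"x":-27.5,"y":-6.6,"z":-19.5},{"x":-27.5,"y":-6.6,"z":-19.5},{"x":-27.5,"y":-6.6,"z":-19.5},{"x":-27.5,"y":-6.6,"z":-19.5},{"x":-27.5,"y":-6.6,"z":-19.5}]'
python3 -m inch '[{"x":-27.5,"y":-6.6,"z":-19.5},{"x":-27.5,"y":-6.6,"z":-19.5},{"x":-27.5,"y":-6.6,"z":-19.5},{"x":-27.5,"y":-6.6,"z":-19.5},{"x":-3.7,"z":-30}]'
python3 -m inch '[{"x":-3.7,"z":-30},{"x":-3.7,"z":-30},{"x":-3.7,"z":-30},{"x":-3.7,"z":-30},{"x":-3.7,"z":-30}]'
python3 -m inch '[{"x":-3.7,"z":-30},{"ay":-0.12},{"ay":-0.12},{"ay":-0.12},{}]'
python3 - <<'E'
from h import *
save('wrist','w1');s=get_state();print(s['eef_pos'],R.from_quat(s['tcp_rot']).as_matrix().round(3),s['qpos'])
E
```

```text
[0.20947336 0.6413671  0.24165871] [[ 0.311 -0.001 -0.951]
 [ 0.951 -0.001  0.311]
 [-0.001 -1.     0.   ]] [ 1.10500498e+00  2.86749812e-01  1.57737522e+00 -9.69070897e-07
  1.27858419e+00 -1.49983528e-01]validation failed for argument at $[0]...
validation failed for argument at $[0]...
validation failed for argument at $[0]...
validation failed for argument at $[0]...
```

View pics/w1.png

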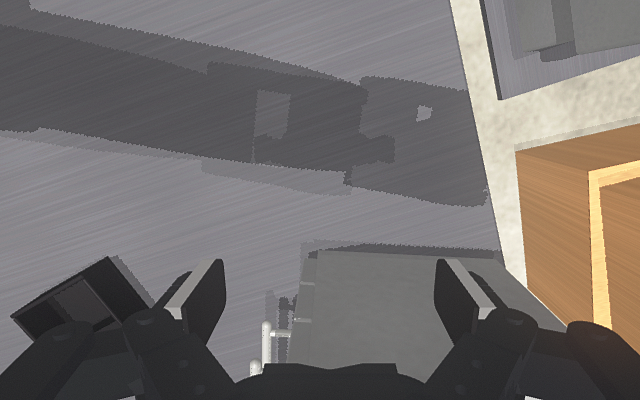

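```bash
python3 -m inch '[{"ax":0,"ay":0,"az":0,"x":-27.5,"y":-6.6,"z":-19.5,"hand":-1},{"ax":0,"ay":0,"az":0,"x":-27.5,"y":-6.6,"z":-19.5,"hand":-1},{"ax":0,"ay":0,"az":0,"x":-27.5,"y":-6.6,"z":-19.5,"hand":-1},{"ax":0,"ay":0,"az":0,"x":-27.5,"y":-6.6,"z":-19.5,"hand":-1},{"ax":0,"ay":0,"az":0,"x":-27.5,"y":-6.6,"z":-19.5,"hand":-1}]'
```

```text
time: 0.67
eef_pos: [0.2596, 0.4791, 0.2754]
tcp_rot: [0.572, 0.415, -0.415, -0.572]
contact_force: [0.8, -1.7, -0.0]
opening: 1.001
```

```bash
python3 -m inch '[{"ax":0,"ay":0,"az":0,"x":-27.5,"y":-6.6,"z":-19.5,"hand":-1},{"ax":0,"ay":0,"az":0,"x":-27.5,"y":-6.6,"z":-19.5,"hand":-1},{"ax":0,"ay":0,"az":0,"x":-27.5,"y":-6.6,"z":-19.5,"hand":-1},{"ax":0,"ay":0,"az":0,"x":-27.5,"y":-6.6,"z":-19.5,"hand":-1},{"ax":0,"ay":0,"az":0,"x":-3.7,"y":0,"z":-30,"hand":-1}]'
python3 -m inch '[{"ax":0,"ay":0,"az":0,"x":-3.7,"y":0,"z":-30,"hand":-1},{"ax":0,"ay":0,"az":0,"x":-3.7,"y":0,"z":-30,"hand":-1},{"ax":0,"ay":0,"az":0,"x":-3.7,"y":0,"z":-30,"hand":-1},{"ax":0,"ay":0,"az":0,"x":-3.7,"y":0,"z":-30,"hand":-1},{"ax":0,"ay":0,"az":0,"x":-3.7,"y":0,"z":-30,"hand":-1}]'
python3 -m inch '[{"ax":0,"ay":0,"az":0,"x":-3.7,"y":0,"z":-30,"hand":-1},{"ax":0,"ay":-0.12,"az":0,"x":0,"y":0,"z":0,"hand":-1},{"ax":0,"ay":-0.12,"az":0,"x":0,"y":0,"z":0,"hand":-1},{"ax":0,"ay":-0.12,"az":0,"x":0,"y":0,"z":0,"hand":-1},{"ax":0,"ay":0,"az":0,"x":0,"y":0,"z":0,"hand":-1}]'
python3 - <<'E'
from h import *
save('wrist','w2');s=get_state();print(s['eef_pos'],R.from_quat(s['tcp_rot']).as_matrix().round(3),s['qpos'])
E
```

```text
time: 1.08
eef_pos: [0.3258, 0.3367, 0.3036]
tcp_rot: [0.572, 0.416, -0.415, -0.572]
contact_force: [0.5, 1.3, -0.3]
opening: 1.003
time: 1.5
eef_pos: [0.4649, 0.2739, 0.3018]
tcp_rot: [-0.572, -0.415, 0.415, 0.572]
contact_force: [-0.8, 0.3, -0.2]
opening: 0.999
time: 1.92
eef_pos: [0.4913, 0.2618, 0.3015]
tcp_rot: [-0.488, -0.511, 0.511, 0.489]
contact_force: [0.6, -0.3, -0.2]
opening: 1.001
[0.49113728 0.26186558 0.3015684 ] [[-0.042 -0.    -0.999]
 [ 0.999 -0.    -0.042]
 [-0.    -1.     0.   ]] [ 3.07553866e-01 -1.62532409e-02  1.80404311e+00 -1.31493494e-05
  1.35411222e+00 -1.30478646e+00]
```

View pics/w2.png

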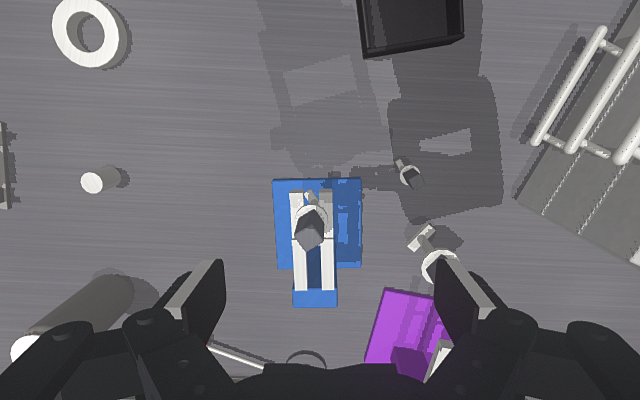

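Clear view: the key's grip is at (309,228) in the blue fork, and a bigger key at (435,260) and a smaller one at (410,175) stand outside it. So the fork key is the middle-sized one. I'll take a closer second wrist view.

```bash
python3 -m inch '[{"ax":0,"ay":0,"az":0,"x":-20,"y":10,"z":-15,"hand":-1},{"ax":0,"ay":0,"az":0,"x":-20,"y":10,"z":-15,"hand":-1},{"ax":0,"ay":0,"az":0,"x":-10,"y":0,"z":-5,"hand":-1},{"ax":0,"ay":0,"az":0,"x":0,"y":0,"z":0,"hand":-1},{"ax":0,"ay":0,"az":0,"x":0,"y":0,"z":0,"hand":-1}]'
python3 - <<'E'
from h import *
save('wrist','w3');s=get_state();c=load('w3');p=proj(c,[.525,.245,.15]);print(p)
u,v=int(p[0])-50,int(p[1])-75
u=max(u,0);v=max(min(v,250),0);print(u,v)
def cr(n,u,v,w,h,k): 
    return cv2.resize(load(n)['img'][v:v+h,u:u+w,::-1],(w*k,h*k),interpolation=cv2.INTER_CUBIC)
cv2.imwrite('pics/z3.png',np.hstack([cr('w2',265,170,100,145,4),cr('w3',u,v,100,145,4)]))
E
```

```text
time: 2.38
eef_pos: [0.5282, 0.2136, 0.2821]
tcp_rot: [0.489, 0.51, -0.51, -0.49]
contact_force: [-0.5, 0.0, -0.1]
opening: 1.001
[368.87054511 192.37650241]
318 117
```

View pics/z3.png

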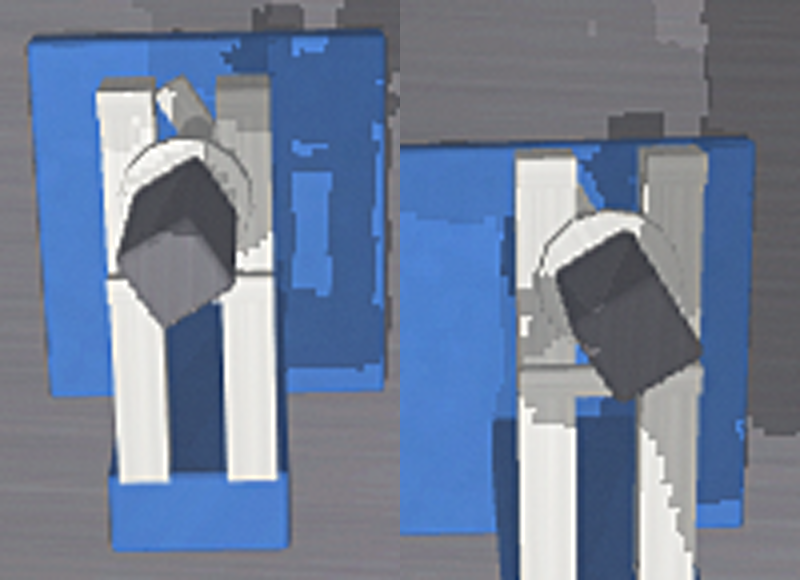

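```bash
python3 - <<'E'
from h import *
np.set_printoptions(precision=4,suppress=True)
a=load('w2');b=load('w3');s=load('side');t=load('top')
A=lambda u,v:(a,265+u/4,170+v/4);B=lambda u,v:(b,318+(u-400)/4,117+v/4)
print('grip bot',tri(A(166,327),B(626,400)));print('grip right',tri(A(237,285),B(700,352)))
for z in(.178,):
  P=np.array([atz(*A(*q),z) for q in[(118,258),(183,220),(237,285),(166,327)]]);print(P,P.mean(0));
  for i in range(4):
    d=P[(i+1)%4]-P[i];print(np.linalg.norm(d),np.degrees(np.arctan2(d[1],d[0])))
print('prong L outer front',tri(A(97,92),B(517,158)),'R outer front',tri(A(272,88),B(708,155)))
for q in[(97,92),(154,92),(217,89),(272,88),(120,482),(168,482),(229,482),(278,482)]:print(atz(*A(*q),.13))
print('w3');
for q in[(517,158),(575,160),(641,157),(708,155),(522,580),(577,580),(640,580),(695,580)]:print(atz(*B(*q),.13))
print('base corners',*[atz(*A(*q),.012) for q in[(29,38),(383,36)]],'w3',atz(*B(754,143),.012))
# foot
print('foot', [atz(*A(*q),.076) for q in[(157,92),(183,76),(212,130)]])
# collar
print('collar w2 top edge',atz(*A(188,139),.135),atz(*A(119,197),.135),atz(*A(252,185),.135))
E
```

```text
grip bot (array([0.5355, 0.2467, 0.1784]), [array([-0.1, -0.1]), array([0.1, 0.1])])
grip right (array([0.528 , 0.2601, 0.1731]), [array([-0.2, -0.4]), array([0.3, 0.5])])
[[0.5218 0.2371 0.178 ]
 [0.5135 0.2494 0.178 ]
 [0.5264 0.2603 0.178 ]
 [0.5358 0.2468 0.178 ]] [0.5244 0.2484 0.178 ]
0.014861837663215688 124.16580583705326
0.01686990901753036 40.14908729345632
0.016510722665509958 -55.01325767291383
0.01701493002595003 -145.4594026146466
prong L outer front (array([0.5005, 0.2278, 0.1337]), [array([-0.1, -0.1]), array([0.1, 0.1])]) R outer front (array([0.4987, 0.2661, 0.1311]), [array([-0., -0.]), array([0., 0.])])
[0.5016 0.2275 0.13  ]
[0.501  0.2401 0.13  ]
[0.4997 0.254  0.13  ]
[0.4989 0.2662 0.13  ]
[0.5983 0.2343 0.13  ]
[0.5978 0.2459 0.13  ]
[0.5971 0.2605 0.13  ]
[0.5966 0.2723 0.13  ]
w3
[0.501  0.2279 0.13  ]
[0.5009 0.2396 0.13  ]
[0.4998 0.2529 0.13  ]
[0.4988 0.2663 0.13  ]
[0.5939 0.2342 0.13  ]
[0.5934 0.2462 0.13  ]
[0.5928 0.2601 0.13  ]
[0.5923 0.2721 0.13  ]
base corners [0.5169 0.1939 0.012 ] [0.5114 0.3016 0.012 ] w3 [0.5118 0.3017 0.012 ]
foot [array([0.5152, 0.2373, 0.076 ]), array([0.5106, 0.244 , 0.076 ]), array([0.5249, 0.252 , 0.076 ])]
collar w2 top edge [0.5101 0.2482 0.135 ] [0.5242 0.2332 0.135 ] [0.5201 0.2627 0.135 ]
```

Fork seat ≈ (0.5255, 0.2485), yaw +3.8°, prongs at z ≈ 0.131–0.134. The grip top came out at 0.173–0.178 (expected 0.178), with the key's x axis at about 35°. All consistent with the given sizes, so I'll go ahead and grasp.

```bash
python3 -m inch '[{"ax":0,"ay":0,"az":0,"x":18,"y":0,"z":1,"hand":-1},{"ax":0,"ay":0,"az":0,"x":17,"y":0,"z":0.7,"hand":-1},{"ax":0,"ay":-0.114,"az":0,"x":0,"y":0,"z":0,"hand":-1},{"ax":0,"ay":-0.114,"az":0,"x":0,"y":0,"z":0,"hand":-1},{"ax":0,"ay":-0.114,"az":0,"x":0,"y":0,"z":0,"hand":-1}]'
python3 -m inch '[{"ax":0,"ay":-0.114,"az":0,"x":0,"y":0,"z":0,"hand":-1},{"ax":0,"ay":-0.114,"az":0,"x":0,"y":0,"z":0,"hand":-1},{"ax":0,"ay":0,"az":0,"x":0,"y":30,"z":0,"hand":-1},{"ax":0,"ay":0,"az":0,"x":0,"y":30,"z":0,"hand":-1},{"ax":0,"ay":0,"az":0,"x":0,"y":0,"z":0,"hand":-1}]'
python3 - <<'E'
from h import *
s=get_state();print(s['eef_pos'],R.from_quat(s['tcp_rot']).as_matrix().round(3));print(R.from_quat(s['tcp_rot']).as_matrix().T@(np.array([.525,.2484,.154])-s['eef_pos'])*1e3)
E
```

```text
time: 2.85
eef_pos: [0.5243, 0.2501, 0.2827]
tcp_rot: [0.393, 0.588, -0.588, -0.393]
contact_force: [-0.0, 0.5, -0.2]
opening: 0.998
time: 3.27
eef_pos: [0.5211, 0.2487, 0.216]
tcp_rot: [-0.322, -0.625, 0.63, 0.328]
contact_force: [-1.3, -0.5, -1.4]
opening: 0.998
[0.52109484 0.24868631 0.21596019] [[-0.577 -0.01  -0.817]
 [ 0.817 -0.002 -0.577]
 [ 0.004 -1.     0.01 ]]
[-2.73124601 61.91714693 -3.63385709]
```

```bash
python3 -m inch '[{"ax":0,"ay":0,"az":0,"x":0,"y":25,"z":0,"hand":-1},{"ax":0,"ay":0,"az":0,"x":0,"y":25,"z":0,"hand":-1},{"ax":0,"ay":0,"az":0,"x":0,"y":12,"z":0,"hand":-1},{"ax":0,"ay":0,"az":0,"x":0,"y":0,"z":0,"hand":-1},{"ax":0,"ay":0,"az":0,"x":0,"y":0,"z":0,"hand":-1}]'
python3 - <<'E'
from h import *
s=get_state();print(s['eef_pos'],R.from_quat(s['tcp_rot']).as_matrix().round(3));print(R.from_quat(s['tcp_rot']).as_matrix().T@(np.array([.525,.2484,.154])-s['eef_pos'])*1e3)
E
```

```text
time: 3.68
eef_pos: [0.5251, 0.249, 0.1606]
tcp_rot: [0.325, 0.628, -0.628, -0.325]
contact_force: [1.1, 0.6, -0.0]
opening: 1.004
[0.52509792 0.24899005 0.16059789] [[-0.577  0.    -0.817]
 [ 0.817  0.    -0.577]
 [ 0.    -1.    -0.   ]]
[-0.42591745  6.59779913  0.42132036]
```

```bash
python3 -m inch '[{"ax":0,"ay":0,"az":0,"x":-0.4,"y":6,"z":0.4,"hand":-1},{"ax":0,"ay":0,"az":0,"x":0,"y":0,"z":0,"hand":1},{"ax":0,"ay":0,"az":0,"x":0,"y":0,"z":0,"hand":1},{"ax":0,"ay":0,"az":0,"x":0,"y":0,"z":0,"hand":1},{"ax":0,"ay":0,"az":0,"x":0,"y":0,"z":0,"hand":1}]' 100
python3 -m inch '[{"ax":0,"ay":0,"az":0,"x":0,"y":0,"z":0,"hand":1},{"ax":0,"ay":0,"az":0,"x":0,"y":0,"z":0,"hand":1},{"ax":0,"ay":0,"az":0,"x":0,"y":0,"z":0,"hand":1},{"ax":0,"ay":0,"az":0,"x":0,"y":0,"z":0,"hand":1},{"ax":0,"ay":0,"az":0,"x":0,"y":0,"z":0,"hand":1}]'
python3 -m inch '[{"ax":0,"ay":0,"az":0,"x":0,"y":0,"z":0,"hand":1},{"ax":0,"ay":0,"az":0,"x":0,"y":0,"z":0,"hand":1}]'
```

```text
time: 4.1
eef_pos: [0.5253, 0.248, 0.1545]
tcp_rot: [0.326, 0.628, -0.627, -0.325]
contact_force: [-0.2, 0.3, 0.2]
opening: 0.453
time: 4.52
eef_pos: [0.5253, 0.248, 0.1543]
tcp_rot: [0.326, 0.628, -0.628, -0.325]
contact_force: [0.0, 0.2, 2.7]
opening: 0.198
time: 4.68
eef_pos: [0.5253, 0.248, 0.1543]
tcp_rot: [0.326, 0.628, -0.628, -0.325]
contact_force: [-0.2, -0.1, 4.5]
opening: 0.2
```

```bash
python3 -m inch '[{"ax":0,"ay":0,"az":0,"x":0,"y":-3,"z":0,"hand":1},{"ax":0,"ay":0,"az":0,"x":0,"y":-3,"z":0,"hand":1},{"ax":0,"ay":0,"az":0,"x":0,"y":-3,"z":0,"hand":1},{"ax":0,"ay":0,"az":0,"x":0,"y":0,"z":0,"hand":1},{"ax":0,"ay":0,"az":0,"x":0,"y":0,"z":0,"hand":1}]'
python3 -m inch '[{"ax":0,"ay":0,"az":0,"x":6.3,"y":0,"z":10.2,"hand":1},{"ax":0,"ay":0,"az":0,"x":6.3,"y":0,"z":10.2,"hand":1},{"ax":0,"ay":0,"az":0,"x":6.3,"y":0,"z":10.2,"hand":1},{"ax":0,"ay":0,"az":0,"x":6.3,"y":0,"z":10.2,"hand":1},{"ax":0,"ay":0,"az":0,"x":6.3,"y":0,"z":10.2,"hand":1}]'
python3 - <<'E'
from h import *
s=get_state();print(s['eef_pos'],s['contact_force'],s['opening'],np.hypot(*s['eef_pos'][:2]))
E
```

```text
time: 5.1
eef_pos: [0.5248, 0.2479, 0.1625]
tcp_rot: [-0.325, -0.628, 0.628, 0.326]
contact_force: [-0.6, 0.4, -2.0]
opening: 0.196
time: 5.52
eef_pos: [0.4643, 0.2441, 0.1623]
tcp_rot: [-0.325, -0.628, 0.628, 0.326]
contact_force: [0.7, 0.2, -1.4]
opening: 0.195
[0.46431826 0.24414852 0.16230665] [ 0.74691522  0.23106321 -1.37248358] 0.19512355618767574 0.5245950339966152
```

```bash
python3 -m inch '[{"ax":0,"ay":0.119,"az":0,"x":0,"y":-8,"z":0,"hand":1},{"ax":0,"ay":0.119,"az":0,"x":0,"y":-8,"z":0,"hand":1},{"ax":0,"ay":0.119,"az":0,"x":0,"y":-8,"z":0,"hand":1},{"ax":0,"ay":0.119,"az":0,"x":0,"y":-8,"z":0,"hand":1},{"ax":0,"ay":0.119,"az":0,"x":0,"y":-8,"z":0,"hand":1}]'
python3 -m inch '[{"ax":0,"ay":0.119,"az":0,"x":0,"y":-8,"z":0,"hand":1},{"ax":0,"ay":0,"az":0,"x":-36,"y":-4,"z":-7,"hand":1},{"ax":0,"ay":0,"az":0,"x":-36,"y":-4,"z":-7,"hand":1},{"ax":0,"ay":0,"az":0,"x":-36,"y":-4,"z":-7,"hand":1},{"ax":0,"ay":0,"az":0,"x":-36,"y":-4,"z":-7,"hand":1}]'
python3 -m inch '[{"ax":0,"ay":0,"az":0,"x":-36,"y":-4,"z":-7,"hand":1},{"ax":0,"ay":0,"az":0,"x":-36,"y":-4,"z":-7,"hand":1},{"ax":0,"ay":0,"az":0,"x":-36,"y":-4,"z":-7,"hand":1},{"ax":0,"ay":0,"az":0,"x":-36,"y":-4,"z":-7,"hand":1},{"ax":0,"ay":0,"az":0,"x":-36,"y":-4,"z":-7,"hand":1}]'
python3 -m inch '[{"ax":0,"ay":0,"az":0,"x":-20,"y":-4,"z":-4,"hand":1},{"ax":0,"ay":0,"az":0,"x":0,"y":0,"z":0,"hand":1},{"ax":0,"ay":0,"az":0,"x":0,"y":0,"z":0,"hand":1}]'
python3 - <<'E'
from h import *
save('wrist','w4');s=get_state();print(s['eef_pos'],R.from_quat(s['tcp_rot']).as_matrix().round(3),s['qpos'],s['contact_force'],proj(load('w4'),[.512,-.19,.052]))
E
```

```text
time: 5.93
eef_pos: [0.4648, 0.2442, 0.2027]
tcp_rot: [-0.497, -0.503, 0.504, 0.497]
contact_force: [1.0, -0.7, -2.0]
opening: 0.201
time: 6.35
eef_pos: [0.4782, 0.097, 0.2267]
tcp_rot: [-0.524, -0.475, 0.475, 0.524]
contact_force: [0.1, 0.5, -1.0]
opening: 0.195
time: 6.77
eef_pos: [0.4951, -0.0861, 0.2467]
tcp_rot: [-0.524, -0.474, 0.474, 0.524]
contact_force: [0.6, 0.5, -2.8]
opening: 0.192
time: 7.02
eef_pos: [0.4974, -0.1055, 0.2506]
tcp_rot: [-0.525, -0.474, 0.474, 0.525]
contact_force: [-0.7, 0.5, -2.2]
opening: 0.197
[ 0.4971819  -0.10448221  0.25023726] [[ 0.101 -0.001 -0.995]
 [ 0.995  0.001  0.101]
 [ 0.001 -1.     0.001]] [-4.07362096e-01 -9.32702187e-02  1.97142053e+00  6.40340790e-04
  1.26465241e+00 -1.87755930e+00] [ 0.4297356   0.24345036 -1.63609658] [243.51865402 200.45898991]
```

View pics/w4.png

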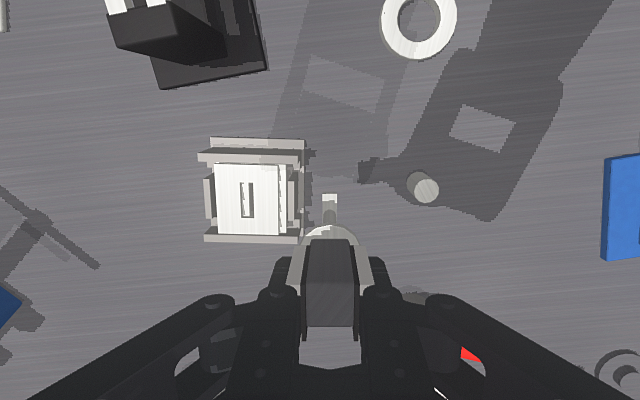

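Cradle at (250,190), slot at (247,200), key held upright with its foot near (330,200). I'll take a second view from the other side, then view enlarged crops of both.

```bash
python3 -m inch '[{"ax":0,"ay":0,"az":0,"x":-34,"y":0,"z":0,"hand":1},{"ax":0,"ay":0,"az":0,"x":-34,"y":0,"z":0,"hand":1},{"ax":0,"ay":0,"az":0,"x":-34,"y":0,"z":0,"hand":1},{"ax":0,"ay":0,"az":0,"x":-34,"y":0,"z":0,"hand":1},{"ax":0,"ay":0,"az":0,"x":-34,"y":0,"z":0,"hand":1}]'
python3 -m inch '[{"ax":0,"ay":0,"az":0,"x":0,"y":0,"z":0,"hand":1},{"ax":0,"ay":0,"az":0,"x":0,"y":0,"z":0,"hand":1},{"ax":0,"ay":0,"az":0,"x":0,"y":0,"z":0,"hand":1}]'
python3 - <<'E'
from h import *
save('wrist','w5');s=get_state();print(s['eef_pos'],R.from_quat(s['tcp_rot']).as_matrix().round(3),s['contact_force'])
p=proj(load('w5'),[.512,-.19,.052]).astype(int);print(p,p-[50,60])
def cr(n,u,v,w,h,k): 
    return cv2.resize(load(n)['img'][v:v+h,u:u+w,::-1],(w*k,h*k),interpolation=cv2.INTER_CUBIC)
A=np.hstack([cr('w4',190,135,130,120,3),cr('w5',p[0]-60,p[1]-65,130,120,3)])
B=np.hstack([cr('w4',280,175,100,60,4)[:,:390],cr('w5',280,175,100,60,4)[:,:390]])
cv2.imwrite('pics/z5.png',np.vstack([A,B]))
E
```

```text
time: 7.48
eef_pos: [0.4806, -0.2733, 0.2502]
tcp_rot: [-0.523, -0.475, 0.475, 0.524]
contact_force: [0.8, 0.6, -1.4]
opening: 0.199
time: 7.73
eef_pos: [0.4807, -0.2722, 0.25]
tcp_rot: [-0.523, -0.475, 0.475, 0.525]
contact_force: [-0.9, -0.8, -1.6]
opening: 0.197
[ 0.48078607 -0.27194795  0.25018791] [[ 0.098 -0.001 -0.995]
 [ 0.995  0.001  0.098]
 [ 0.001 -1.     0.001]] [-0.57963646  0.02819892 -2.15536367]
[415 200] [365 140]
```

View pics/z5.png

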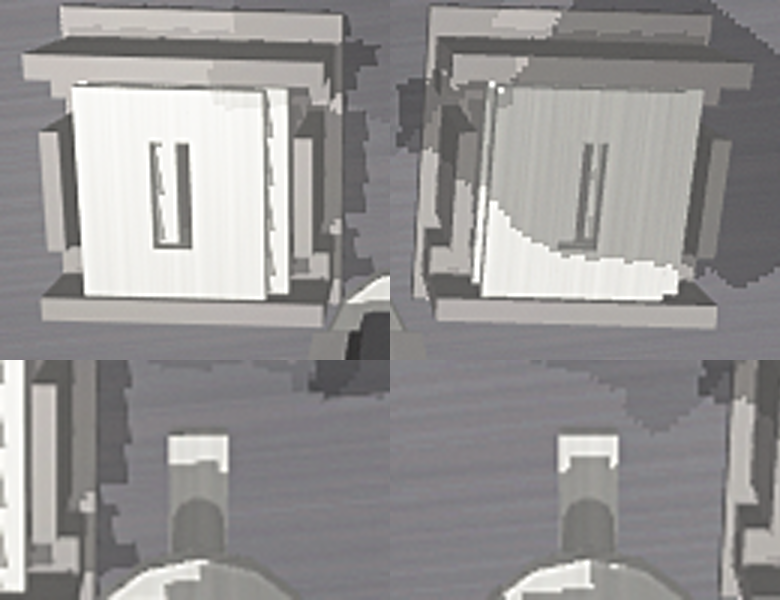

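```bash
python3 - <<'E'
from h import *
np.set_printoptions(precision=4,suppress=True)
a=load('w4');b=load('w5')
A=lambda u,v:(a,190+u/3,135+v/3);B=lambda u,v:(b,355+(u-390)/3,135+v/3)
s4=[(150,143),(190,143),(191,249),(153,249)]
p4=[(72,86),(264,90),(269,298),(84,297)];p5=[(492,88),(703,91),(679,297),(483,299)]
for q in (s4,p4): 
  P=np.array([atz(*A(*x),.052) for x in q]);print(P[:,:2],P.mean(0)[:2],np.degrees(np.arctan2(*(P[0]-P[3]+P[1]-P[2])[1::-1])))
P=np.array([atz(*B(*x),.052) for x in p5]);print('w5',P[:,:2],P.mean(0)[:2],np.degrees(np.arctan2(*(P[0]-P[3]+P[1]-P[2])[1::-1])))
for x in [(583,143),(608,143),(602,247),(557,249)]:print(atz(*B(*x),.052)[:2])
for x,y in zip(p4,p5):print('tri',*tri(A(*x),B(*y)))
# foot corners; outer end at robot side, foot top z
for n,(T,K) in {'w4':(a,0),'w5':(b,390)}.items():
  z=.2502-.0843+.006
  f=[atz(T,280+(u-K)/4,175+(435-360)/4,z) for u in(168+K,229+K)];print(n,f, np.mean(f,0)-np.array([[.4972,-.1045,0],[.4808,-.2719,0]][n=='w5']))
E
```

```text
[[ 0.4942 -0.1903]
 [ 0.4955 -0.1776]
 [ 0.5308 -0.1831]
 [ 0.5295 -0.1955]] [ 0.5125 -0.1867] 171.44349617006293
[[ 0.4735 -0.2116]
 [ 0.481  -0.1517]
 [ 0.5505 -0.16  ]
 [ 0.5438 -0.2213]] [ 0.5122 -0.1861] 172.6497783929899
w5 [[ 0.4739 -0.2139]
 [ 0.4815 -0.1479]
 [ 0.5502 -0.1558]
 [ 0.5445 -0.2207]] [ 0.5125 -0.1846] 174.03197135174193
[ 0.4945 -0.186 ]
[ 0.4953 -0.1781]
[ 0.5301 -0.1808]
[ 0.5293 -0.1955]
tri [ 0.4745 -0.2132  0.0475] [array([0. , 0.3]), array([ 0. , -0.3])]
tri [ 0.4798 -0.1505  0.0593] [array([0. , 0.1]), array([ 0. , -0.1])]
tri [ 0.5471 -0.1584  0.0601] [array([ 0. , -0.3]), array([0. , 0.3])]
tri [ 0.5436 -0.2208  0.0534] [array([-0. ,  0.3]), array([-0. , -0.3])]
w4 [array([ 0.482 , -0.1075,  0.1719]), array([ 0.483 , -0.0981,  0.1719])] [-0.0147  0.0017  0.1719]
w5 [array([ 0.4651, -0.2741,  0.1719]), array([ 0.4661, -0.2648,  0.1719])] [-0.0152  0.0025  0.1719]
```

```bash
python3 -m inch '[{"ax":0,"ay":0.02,"az":0,"x":0,"y":0,"z":0,"hand":1},{"ax":0,"ay":0,"az":0,"x":29.4,"y":0,"z":-7.3,"hand":1},{"ax":0,"ay":0,"az":0,"x":29.4,"y":0,"z":-7.3,"hand":1},{"ax":0,"ay":0,"az":0,"x":29.4,"y":0,"z":-7.3,"hand":1},{"ax":0,"ay":0,"az":0,"x":0,"y":30,"z":0,"hand":1}]'
python3 -m inch '[{"ax":0,"ay":0,"az":0,"x":0,"y":30,"z":0,"hand":1},{"ax":0,"ay":0,"az":0,"x":0,"y":30,"z":0,"hand":1},{"ax":0,"ay":0,"az":0,"x":0,"y":12,"z":0,"hand":1},{"ax":0,"ay":0,"az":0,"x":0,"y":0,"z":0,"hand":1},{"ax":0,"ay":0,"az":0,"x":0,"y":0,"z":0,"hand":1}]'
python3 - <<'E'
from h import *
s=get_state();r=R.from_quat(s['tcp_rot']).as_matrix();print(s['eef_pos'],r.round(3),s['contact_force'],r.T@(np.array([.5133,-.187,.1463])-s['eef_pos'])*1e3)
save('wrist','w6')
c=load('w6');i=c['img'][150:330,220:420,::-1];cv2.imwrite('pics/z6.png',cv2.resize(i,None,fx=3,fy=3,interpolation=cv2.INTER_CUBIC))
E
```

```text
time: 8.2
eef_pos: [0.5177, -0.1853, 0.2276]
tcp_rot: [0.532, 0.473, -0.468, -0.524]
contact_force: [1.4, -0.5, -1.1]
opening: 0.198
time: 8.62
eef_pos: [0.513, -0.1883, 0.149]
tcp_rot: [-0.529, -0.469, 0.469, 0.529]
contact_force: [0.7, -0.1, -1.8]
opening: 0.197
[ 0.51301889 -0.18830323  0.14896271] [[ 0.119 -0.    -0.993]
 [ 0.993  0.     0.119]
 [ 0.    -1.     0.   ]] [ 0.74475536 -0.05671594 -1.83930727] [ 1.32672944  2.66299805 -0.12525676]
```

View pics/z6.png

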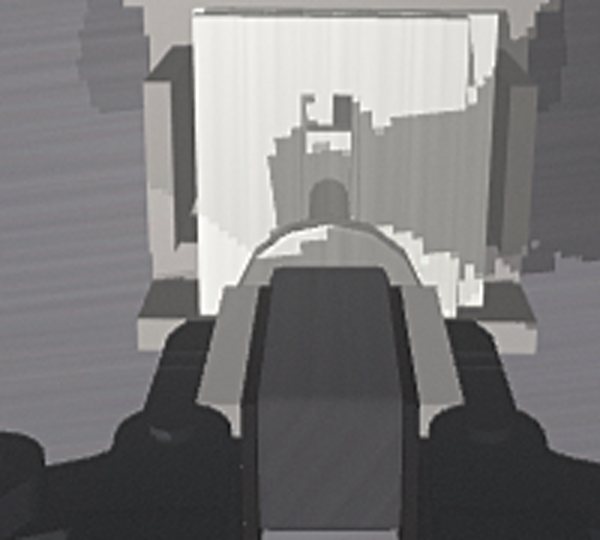

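```bash
python3 - <<'E'
from h import *
np.set_printoptions(precision=4,suppress=True)
c=load('w6');s=get_state();r=R.from_quat(s['tcp_rot']).as_matrix()
z=s['eef_pos'][2]-.0843
P=lambda u,v,z:(r.T@(atz(c,220+u/3,150+v/3,z)-s['eef_pos']))*1e3
print('slot end',P(301,95,.052),P(354,95,.052));print('foot end top',P(306,131,z+.006),P(351,131,z+.006),'bottom',P(306,150,z),)
print('plate L/R',P(194,14,.052),P(466,14,.052),P(497,14,.046))
E
```

```text
slot end [-4.2196 98.4196 19.7825] [ 7.4846 98.4072 19.7813]
foot end top [-2.7232 78.2622 16.8101] [ 6.4251 78.2525 16.8095] bottom [-2.8806 84.2762 11.1206]
plate L/R [-27.2179  98.4001  37.7113] [31.5794 98.3382 37.702 ] [ 39.2357 104.3323  36.8264]
```

```bash
python3 -m inch '[{"ax":0,"ay":0,"az":0,"x":-0.2,"y":4,"z":-1,"hand":1},{"ax":0,"ay":0,"az":0,"x":0,"y":4,"z":0,"hand":1},{"ax":0,"ay":0,"az":0,"x":0,"y":2,"z":0,"hand":1},{"ax":0,"ay":0,"az":0,"x":0,"y":0,"z":0,"hand":1}]'
python3 -m inch '[{"ax":0,"ay":0,"az":0,"x":0,"y":1,"z":0,"hand":1},{"ax":0,"ay":0,"az":0,"x":0,"y":1,"z":0,"hand":1},{"ax":0,"ay":0,"az":0,"x":0,"y":0,"z":0,"hand":1}]'
python3 -m inch '[{"ax":0,"ay":0,"az":0,"x":0,"y":1,"z":0,"hand":1},{"ax":0,"ay":0,"az":0,"x":0,"y":0,"z":0,"hand":1}]'
python3 -m inch '[{"ax":0,"ay":0,"az":0,"x":0,"y":1,"z":0,"hand":1},{"ax":0,"ay":0,"az":0,"x":0,"y":0,"z":0,"hand":1}]'
```

```text
time: 9.0
eef_pos: [0.5138, -0.1893, 0.1387]
tcp_rot: [-0.529, -0.469, 0.469, 0.529]
contact_force: [0.1, 0.4, -1.5]
opening: 0.192
time: 9.25
eef_pos: [0.5138, -0.1892, 0.1366]
tcp_rot: [-0.529, -0.469, 0.469, 0.529]
contact_force: [-0.1, 0.2, -2.5]
opening: 0.196
time: 9.42
eef_pos: [0.5138, -0.1892, 0.1356]
tcp_rot: [-0.529, -0.469, 0.469, 0.529]
contact_force: [0.1, 0.2, -1.3]
opening: 0.2
time: 9.58
eef_pos: [0.5138, -0.1891, 0.1345]
tcp_rot: [-0.529, -0.469, 0.469, 0.529]
contact_force: [-0.4, 0.1, -1.3]
opening: 0.2
```

```bash
for k in 1 2; do :; done
python3 -m inch '[{"ax":0,"ay":0,"az":0,"x":0,"y":1,"z":0,"hand":1},{"ax":0,"ay":0,"az":0,"x":0,"y":0,"z":0,"hand":1}]'|grep -v rot
python3 -m inch '[{"ax":0,"ay":0,"az":0,"x":0,"y":1,"z":0,"hand":1},{"ax":0,"ay":0,"az":0,"x":0,"y":0,"z":0,"hand":1}]'|grep -v rot
python3 -m inch '[{"ax":0,"ay":0,"az":0,"x":0,"y":1,"z":0,"hand":1},{"ax":0,"ay":0,"az":0,"x":0,"y":0,"z":0,"hand":1}]'|grep -v rot
python3 -m inch '[{"ax":0,"ay":0,"az":0,"x":0,"y":0.5,"z":0,"hand":1},{"ax":0,"ay":0,"az":0,"x":0,"y":0,"z":0,"hand":1}]'|grep -v rot
```

```text
time: 9.75
eef_pos: [0.5137, -0.1891, 0.1335]
contact_force: [0.9, 0.1, -1.8]
opening: 0.192
time: 9.92
eef_pos: [0.5137, -0.1891, 0.1325]
contact_force: [0.5, 0.6, -2.1]
opening: 0.191
time: 10.08
eef_pos: [0.5138, -0.1891, 0.1315]
contact_force: [0.3, -0.3, -1.8]
opening: 0.198
time: 10.25
eef_pos: [0.5138, -0.1892, 0.1311]
contact_force: [0.2, 0.8, -2.6]
opening: 0.193
```

```bash

python3 -m inch '[{"ax":0,"ay":0,"az":0,"x":0,"y":0.5,"z":0,"hand":1},{"ax":0,"ay":0,"az":0,"x":0,"y":0,"z":0,"hand":1}]'|grep -v rot
python3 -m inch '[{"ax":0,"ay":0,"az":0,"x":0,"y":0.5,"z":0,"hand":1},{"ax":0,"ay":0,"az":0,"x":0,"y":0,"z":0,"hand":1}]'|grep -v rot
python3 -m inch '[{"ax":0,"ay":0,"az":0,"x":0,"y":0.4,"z":0,"hand":1},{"ax":0,"ay":0,"az":0,"x":0,"y":0,"z":0,"hand":1}]'|grep -v rot
```

```text
time: 10.42
eef_pos: [0.5138, -0.1892, 0.1306]
contact_force: [-0.3, 0.5, -2.0]
opening: 0.196
time: 10.58
eef_pos: [0.5139, -0.1892, 0.1303]
contact_force: [-0.1, 0.6, -1.8]
opening: 0.2
time: 10.75
eef_pos: [0.514, -0.1893, 0.1303]
contact_force: [-1.0, 0.2, 1.1]
opening: 0.195
```

```bash

python3 -m inch '[{"ax":0,"ay":0,"az":0,"x":1,"y":0.2,"z":0,"hand":1},{"ax":0,"ay":0,"az":0,"x":0,"y":0,"z":0,"hand":1}]'|grep -v rot
python3 -m inch '[{"ax":0,"ay":0,"az":0,"x":1,"y":0,"z":0,"hand":1},{"ax":0,"ay":0,"az":0,"x":0,"y":0,"z":0,"hand":1}]'|grep -v rot
python3 -m inch '[{"ax":0,"ay":0,"az":0,"x":1,"y":0,"z":0,"hand":1},{"ax":0,"ay":0,"az":0,"x":0,"y":0,"z":0,"hand":1}]'|grep -v rot
python3 -m inch '[{"ax":0,"ay":0,"az":0,"x":1,"y":0,"z":0,"hand":1},{"ax":0,"ay":0,"az":0,"x":0,"y":0,"z":0,"hand":1}]'|grep -v rot
```

```text
time: 10.92
eef_pos: [0.5141, -0.1889, 0.1303]
contact_force: [-1.5, -1.5, 0.8]
opening: 0.196
time: 11.08
eef_pos: [0.5145, -0.1879, 0.1302]
contact_force: [-0.9, -1.9, 1.7]
opening: 0.199
time: 11.25
eef_pos: [0.5147, -0.1868, 0.1303]
contact_force: [-0.9, -2.7, 2.6]
opening: 0.194
time: 11.42
eef_pos: [0.5149, -0.1858, 0.1302]
contact_force: [-0.7, -4.1, 3.9]
opening: 0.198
```

```bash

python3 -m inch '[{"ax":0,"ay":0,"az":0,"x":0.8,"y":0,"z":0,"hand":1},{"ax":0,"ay":0,"az":0,"x":0,"y":0,"z":0,"hand":1}]'|grep -v rot
python3 -m inch '[{"ax":0,"ay":0,"az":0,"x":0.8,"y":0,"z":0,"hand":1},{"ax":0,"ay":0,"az":0,"x":0,"y":0,"z":0,"hand":1}]'|grep -v rot
python3 -m inch '[{"ax":0,"ay":0,"az":0,"x":0.8,"y":0,"z":0,"hand":1},{"ax":0,"ay":0,"az":0,"x":0,"y":0,"z":0,"hand":1}]'|grep -v rot
```

```text
time: 11.58
eef_pos: [0.5149, -0.1851, 0.1302]
contact_force: [-0.6, -4.8, 4.3]
opening: 0.197
time: 11.75
eef_pos: [0.515, -0.1842, 0.1302]
contact_force: [-0.4, -5.3, 3.8]
opening: 0.197
time: 11.92
eef_pos: [0.515, -0.1832, 0.13]
contact_force: [0.0, -5.6, 3.7]
opening: 0.197
```

```bash

python3 -m inch '[{"ax":0,"ay":0,"az":0,"x":0.8,"y":0,"z":0,"hand":1},{"ax":0,"ay":0,"az":0,"x":0,"y":0,"z":0,"hand":1}]'|grep -v rot
python3 -m inch '[{"ax":0,"ay":0,"az":0,"x":0.8,"y":0,"z":0,"hand":1},{"ax":0,"ay":0,"az":0,"x":0,"y":0,"z":0,"hand":1}]'|grep -v rot
python3 -m inch '[{"ax":0,"ay":0,"az":0,"x":0.8,"y":0,"z":0,"hand":1},{"ax":0,"ay":0,"az":0,"x":0,"y":0,"z":0,"hand":1}]'|grep -v rot
```

```text
time: 12.08
eef_pos: [0.514, -0.1806, 0.1284]
contact_force: [0.0, -1.1, -0.6]
opening: 0.198
time: 12.25
eef_pos: [0.5138, -0.1799, 0.1281]
contact_force: [0.1, -1.1, -2.3]
opening: 0.189
time: 12.42
eef_pos: [0.514, -0.1792, 0.1283]
contact_force: [0.2, -0.4, -1.9]
opening: 0.197
```

Dropped into the second plate. Next, down onto plate 3 (contact expected near 0.1243).

```bash

python3 -m inch '[{"ax":0,"ay":0,"az":0,"x":0,"y":1,"z":0,"hand":1},{"ax":0,"ay":0,"az":0,"x":0,"y":1,"z":0,"hand":1},{"ax":0,"ay":0,"az":0,"x":0,"y":0,"z":0,"hand":1}]'|grep -v rot
python3 -m inch '[{"ax":0,"ay":0,"az":0,"x":0,"y":1,"z":0,"hand":1},{"ax":0,"ay":0,"az":0,"x":0,"y":0,"z":0,"hand":1}]'|grep -v rot
python3 -m inch '[{"ax":0,"ay":0,"az":0,"x":0,"y":0.8,"z":0,"hand":1},{"ax":0,"ay":0,"az":0,"x":0,"y":0,"z":0,"hand":1}]'|grep -v rot
python3 -m inch '[{"ax":0,"ay":0,"az":0,"x":0,"y":0.5,"z":0,"hand":1},{"ax":0,"ay":0,"az":0,"x":0,"y":0,"z":0,"hand":1}]'|grep -v rot
```

```text
time: 12.67
eef_pos: [0.5146, -0.18, 0.1271]
contact_force: [-0.1, -0.0, -2.6]
opening: 0.195
time: 12.83
eef_pos: [0.5148, -0.1803, 0.1264]
contact_force: [0.0, 0.0, -0.5]
opening: 0.2
time: 13.0
eef_pos: [0.5148, -0.1804, 0.1257]
contact_force: [0.4, 0.2, -2.1]
opening: 0.196
time: 13.17
eef_pos: [0.5149, -0.1805, 0.1253]
contact_force: [-0.1, -0.3, -1.5]
opening: 0.201
```

```bash

python3 -m inch '[{"ax":0,"ay":0,"az":0,"x":0,"y":0.6,"z":0,"hand":1},{"ax":0,"ay":0,"az":0,"x":0,"y":0,"z":0,"hand":1}]'|grep -v rot
python3 -m inch '[{"ax":0,"ay":0,"az":0,"x":0,"y":0.6,"z":0,"hand":1},{"ax":0,"ay":0,"az":0,"x":0,"y":0,"z":0,"hand":1}]'|grep -v rot
python3 -m inch '[{"ax":0,"ay":0,"az":0,"x":0,"y":0.5,"z":0,"hand":1},{"ax":0,"ay":0,"az":0,"x":0,"y":0,"z":0,"hand":1}]'|grep -v rot
```

```text
time: 13.33
eef_pos: [0.5149, -0.1805, 0.1247]
contact_force: [0.4, -0.3, -2.2]
opening: 0.192
time: 13.5
eef_pos: [0.515, -0.1805, 0.1243]
contact_force: [0.3, 0.4, -1.2]
opening: 0.194
time: 13.67
eef_pos: [0.5151, -0.1805, 0.1243]
contact_force: [-1.5, -0.1, 2.8]
opening: 0.193
```

Contact with plate 3, as predicted. I'll sweep to -y with a light press.

```bash

python3 -m inch '[{"ax":0,"ay":0,"az":0,"x":-1,"y":0,"z":0,"hand":1},{"ax":0,"ay":0,"az":0,"x":-1,"y":0,"z":0,"hand":1},{"ax":0,"ay":0,"az":0,"x":-1,"y":0,"z":0,"hand":1},{"ax":0,"ay":0,"az":0,"x":0,"y":0,"z":0,"hand":1}]'|grep -v rot
python3 -m inch '[{"ax":0,"ay":0,"az":0,"x":-1,"y":0,"z":0,"hand":1},{"ax":0,"ay":0,"az":0,"x":-1,"y":0,"z":0,"hand":1},{"ax":0,"ay":0,"az":0,"x":0,"y":0,"z":0,"hand":1}]'|grep -v rot
python3 -m inch '[{"ax":0,"ay":0,"az":0,"x":-1,"y":0,"z":0,"hand":1},{"ax":0,"ay":0,"az":0,"x":-1,"y":0,"z":0,"hand":1},{"ax":0,"ay":0,"az":0,"x":0,"y":0,"z":0,"hand":1}]'|grep -v rot
```

```text
time: 14.0
eef_pos: [0.515, -0.183, 0.1242]
contact_force: [-0.3, 4.9, 5.2]
opening: 0.191
time: 14.25
eef_pos: [0.5149, -0.1842, 0.1242]
contact_force: [1.5, 7.3, 6.2]
opening: 0.191
time: 14.5
eef_pos: [0.5147, -0.186, 0.1242]
contact_force: [0.7, 7.0, 6.0]
opening: 0.195
```

```bash

python3 -m inch '[{"ax":0,"ay":0,"az":0,"x":-1,"y":-0.3,"z":0,"hand":1},{"ax":0,"ay":0,"az":0,"x":-1,"y":0,"z":0,"hand":1},{"ax":0,"ay":0,"az":0,"x":0,"y":0,"z":0,"hand":1}]'|grep -v rot
python3 -m inch '[{"ax":0,"ay":0,"az":0,"x":-1,"y":0,"z":0,"hand":1},{"ax":0,"ay":0,"az":0,"x":-1,"y":0,"z":0,"hand":1},{"ax":0,"ay":0,"az":0,"x":0,"y":0,"z":0,"hand":1}]'|grep -v rot
python3 -m inch '[{"ax":0,"ay":0,"az":0,"x":-1,"y":0,"z":0,"hand":1},{"ax":0,"ay":0,"az":0,"x":0,"y":0,"z":0,"hand":1}]'|grep -v rot
```

```text
time: 14.75
eef_pos: [0.514, -0.1889, 0.1237]
contact_force: [0.4, 4.7, 1.9]
opening: 0.199
time: 15.0
eef_pos: [0.5134, -0.1915, 0.1235]
contact_force: [1.3, 3.2, 0.1]
opening: 0.196
time: 15.17
eef_pos: [0.5132, -0.1923, 0.1235]
contact_force: [1.6, 3.7, -1.2]
opening: 0.194
```

```bash

python3 -m inch '[{"ax":0,"ay":0,"az":0,"x":0,"y":0.8,"z":0,"hand":1},{"ax":0,"ay":0,"az":0,"x":0,"y":0,"z":0,"hand":1}]'|grep -v rot
python3 -m inch '[{"ax":0,"ay":0,"az":0,"x":0,"y":0.8,"z":0,"hand":1},{"ax":0,"ay":0,"az":0,"x":0,"y":0,"z":0,"hand":1}]'|grep -v rot
python3 -m inch '[{"ax":0,"ay":0,"az":0,"x":0,"y":1,"z":0,"hand":1},{"ax":0,"ay":0,"az":0,"x":0,"y":0,"z":0,"hand":1}]'|grep -v rot
python3 -m inch '[{"ax":0,"ay":0,"az":0,"x":0,"y":1,"z":0,"hand":1},{"ax":0,"ay":0,"az":0,"x":0,"y":0,"z":0,"hand":1}]'|grep -v rot
```

```text
time: 15.33
eef_pos: [0.5132, -0.1923, 0.1228]
contact_force: [0.8, 3.8, 0.1]
opening: 0.196
time: 15.5
eef_pos: [0.5133, -0.1923, 0.1221]
contact_force: [1.4, 3.9, 0.4]
opening: 0.194
time: 15.67
eef_pos: [0.5134, -0.1923, 0.1211]
contact_force: [1.3, 5.3, 0.2]
opening: 0.195
time: 15.83
eef_pos: [0.5134, -0.1923, 0.1202]
contact_force: [1.0, 4.1, 0.2]
opening: 0.197
```

```bash

python3 -m inch '[{"ax":0,"ay":0,"az":0,"x":0.7,"y":1,"z":0,"hand":1},{"ax":0,"ay":0,"az":0,"x":0,"y":0,"z":0,"hand":1}]'|grep -v rot
python3 -m inch '[{"ax":0,"ay":0,"az":0,"x":0,"y":0.8,"z":0,"hand":1},{"ax":0,"ay":0,"az":0,"x":0,"y":0,"z":0,"hand":1}]'|grep -v rot
python3 -m inch '[{"ax":0,"ay":0,"az":0,"x":0,"y":0.6,"z":0,"hand":1},{"ax":0,"ay":0,"az":0,"x":0,"y":0,"z":0,"hand":1}]'|grep -v rot
```

```text
time: 16.0
eef_pos: [0.5135, -0.1921, 0.1192]
contact_force: [0.2, 3.6, -1.6]
opening: 0.193
time: 16.17
eef_pos: [0.5135, -0.192, 0.1184]
contact_force: [0.9, 2.5, -0.8]
opening: 0.195
time: 16.33
eef_pos: [0.5136, -0.1921, 0.1183]
contact_force: [-0.1, 3.2, 1.1]
opening: 0.192
```

Now resting on the bottom plate at 0.1183, again as predicted. Sweep back toward +y.

```bash

python3 -m inch '[{"ax":0,"ay":0,"az":0,"x":1,"y":0.1,"z":0,"hand":1},{"ax":0,"ay":0,"az":0,"x":1,"y":0,"z":0,"hand":1},{"ax":0,"ay":0,"az":0,"x":0,"y":0,"z":0,"hand":1}]'|grep -v rot
python3 -m inch '[{"ax":0,"ay":0,"az":0,"x":1,"y":0,"z":0,"hand":1},{"ax":0,"ay":0,"az":0,"x":0,"y":0,"z":0,"hand":1}]'|grep -v rot
python3 -m inch '[{"ax":0,"ay":0,"az":0,"x":1,"y":0,"z":0,"hand":1},{"ax":0,"ay":0,"az":0,"x":0,"y":0,"z":0,"hand":1}]'|grep -v rot
```

```text
time: 16.58
eef_pos: [0.514, -0.1907, 0.1182]
contact_force: [-0.6, -2.1, 2.0]
opening: 0.192
time: 16.75
eef_pos: [0.5138, -0.1885, 0.1175]
contact_force: [0.2, -0.0, -1.4]
opening: 0.195
time: 16.92
eef_pos: [0.5137, -0.1878, 0.1174]
contact_force: [-0.2, -1.8, -2.6]
opening: 0.194
```

```bash

python3 -m inch '[{"ax":0,"ay":0,"az":0,"x":0,"y":1.2,"z":0,"hand":1},{"ax":0,"ay":0,"az":0,"x":0,"y":1.2,"z":0,"hand":1},{"ax":0,"ay":0,"az":0,"x":0,"y":0,"z":0,"hand":1}]'|grep -v rot
python3 -m inch '[{"ax":0,"ay":0,"az":0,"x":0,"y":1.2,"z":0,"hand":1},{"ax":0,"ay":0,"az":0,"x":0,"y":1.2,"z":0,"hand":1},{"ax":0,"ay":0,"az":0,"x":0,"y":0,"z":0,"hand":1}]'|grep -v rot
python3 -m inch '[{"ax":0,"ay":0,"az":0,"x":0,"y":1.2,"z":0,"hand":1},{"ax":0,"ay":0,"az":0,"x":0,"y":1.2,"z":0,"hand":1},{"ax":0,"ay":0,"az":0,"x":0,"y":0,"z":0,"hand":1}]'|grep -v rot
```

```text
time: 17.17
eef_pos: [0.5141, -0.1879, 0.1152]
contact_force: [0.5, -2.2, -1.9]
opening: 0.197
time: 17.42
eef_pos: [0.5141, -0.1878, 0.1128]
contact_force: [-0.0, -1.5, -2.7]
opening: 0.196
time: 17.67
eef_pos: [0.5139, -0.1874, 0.1102]
contact_force: [-0.1, -0.1, -1.4]
opening: 0.196
```

Through all four plates. Before going under, I'll feel the slot ends along x to centre the key.

```bash

python3 -m inch '[{"ax":0,"ay":0,"az":0,"x":0,"y":0,"z":-1.2,"hand":1},{"ax":0,"ay":0,"az":0,"x":0,"y":0,"z":-1.2,"hand":1},{"ax":0,"ay":0,"az":0,"x":0,"y":0,"z":0,"hand":1}]'|grep -v rot
python3 -m inch '[{"ax":0,"ay":0,"az":0,"x":0,"y":0,"z":-1,"hand":1},{"ax":0,"ay":0,"az":0,"x":0,"y":0,"z":0,"hand":1}]'|grep -v rot
python3 -m inch '[{"ax":0,"ay":0,"az":0,"x":0,"y":0,"z":-0.8,"hand":1},{"ax":0,"ay":0,"az":0,"x":0,"y":0,"z":0,"hand":1}]'|grep -v rot
python3 -m inch '[{"ax":0,"ay":0,"az":0,"x":0,"y":0,"z":3.4,"hand":1},{"ax":0,"ay":0,"az":0,"x":0,"y":0,"z":2.6,"hand":1},{"ax":0,"ay":0,"az":0,"x":0,"y":0,"z":0,"hand":1}]'|grep -v rot
python3 -m inch '[{"ax":0,"ay":0,"az":0,"x":0,"y":0,"z":0.9,"hand":1},{"ax":0,"ay":0,"az":0,"x":0,"y":0,"z":0,"hand":1}]'|grep -v rot
python3 -m inch '[{"ax":0,"ay":0,"az":0,"x":0,"y":0,"z":0.9,"hand":1},{"ax":0,"ay":0,"az":0,"x":0,"y":0,"z":0,"hand":1}]'|grep -v rot
```

```text
time: 17.92
eef_pos: [0.5163, -0.1877, 0.1103]
contact_force: [-0.3, -1.0, -2.0]
opening: 0.196
time: 18.08
eef_pos: [0.5175, -0.1879, 0.1105]
contact_force: [0.1, -0.1, -2.4]
opening: 0.19
time: 18.25
eef_pos: [0.5178, -0.188, 0.1105]
contact_force: [-1.4, 0.3, -0.6]
opening: 0.194
time: 18.5
eef_pos: [0.5119, -0.1873, 0.1105]
contact_force: [-0.5, -0.8, -1.5]
opening: 0.2
time: 18.67
eef_pos: [0.5113, -0.1874, 0.1107]
contact_force: [-0.2, 0.8, -1.5]
opening: 0.199
time: 18.83
eef_pos: [0.5104, -0.1873, 0.1107]
contact_force: [-0.8, -1.0, -1.8]
opening: 0.193
```

```bash

python3 -m inch '[{"ax":0,"ay":0,"az":0,"x":0,"y":0,"z":0.8,"hand":1},{"ax":0,"ay":0,"az":0,"x":0,"y":0,"z":0,"hand":1}]'|grep -v rot
python3 -m inch '[{"ax":0,"ay":0,"az":0,"x":0,"y":0,"z":0.6,"hand":1},{"ax":0,"ay":0,"az":0,"x":0,"y":0,"z":0,"hand":1}]'|grep -v rot
```

```text
time: 19.0
eef_pos: [0.5096, -0.1872, 0.1106]
contact_force: [-0.3, 0.0, -1.0]
opening: 0.192
time: 19.17
eef_pos: [0.5093, -0.1871, 0.1107]
contact_force: [1.3, -0.5, -2.7]
opening: 0.193
```

```bash

python3 -m inch '[{"ax":0,"ay":0,"az":0,"x":0,"y":0,"z":-2.2,"hand":1},{"ax":0,"ay":0,"az":0,"x":0,"y":0,"z":-2.1,"hand":1},{"ax":0,"ay":0,"az":0,"x":0,"y":2,"z":0,"hand":1},{"ax":0,"ay":0,"az":0,"x":0,"y":2,"z":0,"hand":1},{"ax":0,"ay":0,"az":0,"x":0,"y":0,"z":0,"hand":1}]'|grep -v rot
python3 -m inch '[{"ax":0,"ay":0,"az":0,"x":0,"y":2,"z":0,"hand":1},{"ax":0,"ay":0,"az":0,"x":0,"y":2,"z":0,"hand":1},{"ax":0,"ay":0,"az":0,"x":0,"y":0,"z":0,"hand":1}]'|grep -v rot
python3 -m inch '[{"ax":0,"ay":0,"az":0,"x":0,"y":2,"z":0,"hand":1},{"ax":0,"ay":0,"az":0,"x":0,"y":2,"z":0,"hand":1},{"ax":0,"ay":0,"az":0,"x":0,"y":0,"z":0,"hand":1}]'|grep -v rot
```

```text
time: 19.58
eef_pos: [0.5129, -0.1874, 0.1059]
contact_force: [0.9, -0.5, -2.3]
opening: 0.196
time: 19.83
eef_pos: [0.5129, -0.1874, 0.102]
contact_force: [-0.2, 0.0, -2.4]
opening: 0.191
time: 20.08
eef_pos: [0.513, -0.1875, 0.0981]
contact_force: [-0.3, -0.3, -2.2]
opening: 0.193
```

```bash

python3 -m inch '[{"ax":0,"ay":0.1122,"az":0,"x":0,"y":0,"z":0,"hand":1},{"ax":0,"ay":0.1122,"az":0,"x":0,"y":0,"z":0,"hand":1},{"ax":0,"ay":0.1122,"az":0,"x":0,"y":0,"z":0,"hand":1},{"ax":0,"ay":0.1122,"az":0,"x":0,"y":0,"z":0,"hand":1},{"ax":0,"ay":0,"az":0,"x":0,"y":0,"z":0,"hand":1}]'
python3 -m inch '[{"ax":0,"ay":0.1122,"az":0,"x":0,"y":0,"z":0,"hand":1},{"ax":0,"ay":0.1122,"az":0,"x":0,"y":0,"z":0,"hand":1},{"ax":0,"ay":0.1122,"az":0,"x":0,"y":0,"z":0,"hand":1},{"ax":0,"ay":0.1122,"az":0,"x":0,"y":0,"z":0,"hand":1},{"ax":0,"ay":0.1122,"az":0,"x":0,"y":0,"z":0,"hand":1}]'
python3 -m inch '[{"ax":0,"ay":0.1122,"az":0,"x":0,"y":0,"z":0,"hand":1},{"ax":0,"ay":0.1122,"az":0,"x":0,"y":0,"z":0,"hand":1},{"ax":0,"ay":0.1122,"az":0,"x":0,"y":0,"z":0,"hand":1},{"ax":0,"ay":0.1122,"az":0,"x":0,"y":0,"z":0,"hand":1},{"ax":0,"ay":0.1122,"az":0,"x":0,"y":0,"z":0,"hand":1}]'
python3 -m inch '[{"ax":0,"ay":0,"az":0,"x":0,"y":0,"z":0,"hand":1},{"ax":0,"ay":0,"az":0,"x":0,"y":0,"z":0,"hand":1}]'
python3 - <<'E'
from h import *
s=get_state();print(s['eef_pos'],R.from_quat(s['tcp_rot']).as_matrix().round(3),s['wrist_torque'])
E
```

```text
time: 20.5
eef_pos: [0.5132, -0.1878, 0.0986]
tcp_rot: [0.62, 0.339, -0.339, -0.62]
contact_force: [-0.8, -1.0, -1.5]
opening: 0.195
time: 20.92
eef_pos: [0.5129, -0.188, 0.0985]
tcp_rot: [0.69, 0.154, -0.155, -0.69]
contact_force: [-1.9, -1.8, -2.0]
opening: 0.199
time: 21.33
eef_pos: [0.5127, -0.1882, 0.0985]
tcp_rot: [0.706, -0.043, 0.042, -0.705]
contact_force: [-1.8, -1.3, -2.3]
opening: 0.196
time: 21.5
eef_pos: [0.5129, -0.1881, 0.0985]
tcp_rot: [0.706, -0.041, 0.04, -0.706]
contact_force: [-2.1, -2.5, -1.7]
opening: 0.192
[ 0.51285916 -0.188056    0.09848538] [[ 0.993 -0.001  0.114]
 [-0.114 -0.001  0.993]
 [-0.001 -1.    -0.001]] [-0.49735062  0.38604852 -0.0224437 ]
```

```bash

python3 -m inch '[{"ax":0,"ay":0,"az":0,"x":0,"y":-2,"z":-1,"hand":1},{"ax":0,"ay":0,"az":0,"x":0,"y":-2,"z":0,"hand":1},{"ax":0,"ay":0,"az":0,"x":0,"y":-2,"z":0,"hand":1},{"ax":0,"ay":0,"az":0,"x":0,"y":0,"z":0,"hand":1}]' 120|grep -v rot
python3 -m inch '[{"ax":0,"ay":0,"az":0,"x":0,"y":-1,"z":0,"hand":1},{"ax":0,"ay":0,"az":0,"x":0,"y":-1,"z":0,"hand":1},{"ax":0,"ay":0,"az":0,"x":0,"y":-1,"z":0,"hand":1},{"ax":0,"ay":0,"az":0,"x":0,"y":-1,"z":0,"hand":1},{"ax":0,"ay":0,"az":0,"x":0,"y":0,"z":0,"hand":1}]'|grep -v rot
python3 -m inch '[{"ax":0,"ay":0,"az":0,"x":0,"y":-1,"z":0,"hand":1},{"ax":0,"ay":0,"az":0,"x":0,"y":-1,"z":0,"hand":1},{"ax":0,"ay":0,"az":0,"x":0,"y":-1,"z":0,"hand":1},{"ax":0,"ay":0,"az":0,"x":0,"y":0,"z":0,"hand":1}]'|grep -v rot
python3 - <<'E'
from h import *
s=get_state();print(s['wrist_torque']);save('wrist','w7');save('side','s7')
i=cv2.resize(load('w7')['img'][130:330,220:420,::-1],None,fx=2,fy=2,interpolation=cv2.INTER_CUBIC);j=cv2.resize(load('s7')['img'][200:300,360:460,::-1],None,fx=4,fy=4,interpolation=cv2.INTER_CUBIC);cv2.imwrite('pics/z7.png',np.hstack([i,j]))
E
```

```text
time: 21.83
eef_pos: [0.5138, -0.1886, 0.1055]
contact_force: [0.4, 0.1, -2.3]
opening: 0.192
time: 22.25
eef_pos: [0.5128, -0.1882, 0.1077]
contact_force: [0.7, -1.0, -8.1]
opening: 0.193
time: 22.58
eef_pos: [0.5128, -0.1884, 0.1116]
contact_force: [0.5, 0.5, -7.4]
opening: 0.194
[ 0.01470756 -0.02287882 -0.00470357]
```

View pics/z7.png

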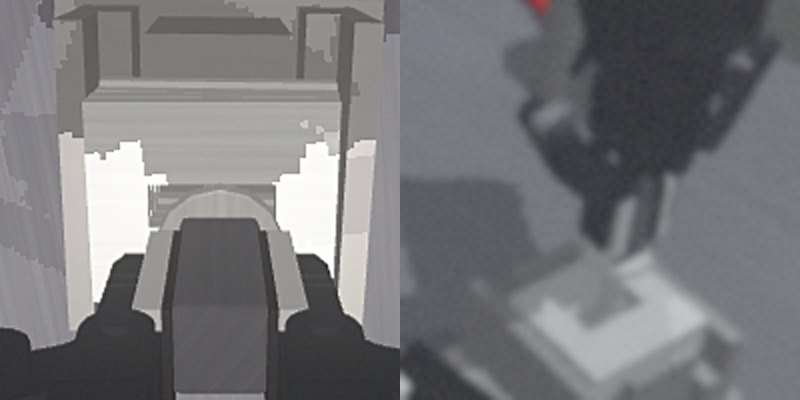

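Load is on the key (about 6 N), moments near zero, and the top plate's edge is level in the picture. Lift clear and carry it back.

```bash

python3 -m inch '[{"ax":0,"ay":0,"az":0,"x":0,"y":-5,"z":0,"hand":1},{"ax":0,"ay":0,"az":0,"x":0,"y":-11,"z":0,"hand":1},{"ax":0,"ay":0,"az":0,"x":0,"y":-14,"z":0,"hand":1},{"ax":0,"ay":0,"az":0,"x":0,"y":-14,"z":0,"hand":1},{"ax":0,"ay":0,"az":0,"x":0,"y":-12,"z":0,"hand":1}]'|grep -v rot
python3 -m inch '[{"ax":0,"ay":0,"az":0,"x":0,"y":-5,"z":0,"hand":1},{"ax":0,"ay":0,"az":0,"x":-1,"y":0,"z":6,"hand":1},{"ax":0,"ay":0,"az":0,"x":-3,"y":0,"z":13,"hand":1},{"ax":0,"ay":0,"az":0,"x":-5,"y":0,"z":20,"hand":1},{"ax":0,"ay":0,"az":0,"x":-5.5,"y":0,"z":24,"hand":1}]'|grep -v rot
python3 - <<'E'
from h import *
s=get_state();print(s['wrist_torque'])
E
```

```text
time: 23.1
eef_pos: [0.5134, -0.1888, 0.1697]
contact_force: [0.4, 0.2, -7.3]
opening: 0.196
time: 23.52
eef_pos: [0.5051, -0.123, 0.1712]
contact_force: [0.2, -0.0, -8.3]
opening: 0.194
[ 0.07158993 -0.05331205  0.0053516 ]
```

```bash

python3 -m inch '[{"ax":0,"ay":0,"az":0,"x":-5.4,"y":0,"z":24,"hand":1},{"ax":0,"ay":0,"az":0,"x":-5.4,"y":0,"z":24,"hand":1},{"ax":0,"ay":0,"az":0,"x":-5.4,"y":0,"z":24,"hand":1},{"ax":0,"ay":0,"az":0,"x":-5.4,"y":0,"z":24,"hand":1},{"ax":0,"ay":0,"az":0,"x":-5.4,"y":0,"z":24,"hand":1}]'|grep -v rot
python3 -m inch '[{"ax":0,"ay":0,"az":0,"x":-5.4,"y":0,"z":24,"hand":1},{"ax":0,"ay":0,"az":0,"x":-5.4,"y":0,"z":24,"hand":1},{"ax":0,"ay":0,"az":0,"x":-5.4,"y":0,"z":24,"hand":1},{"ax":0,"ay":0,"az":0,"x":-5.4,"y":0,"z":24,"hand":1},{"ax":0,"ay":0,"az":0,"x":-5.4,"y":0,"z":24,"hand":1}]'|grep -v rot
python3 -m inch '[{"ax":0,"ay":0,"az":0,"x":-5.4,"y":0,"z":24,"hand":1},{"ax":0,"ay":0,"az":0,"x":-5.4,"y":0,"z":24,"hand":1},{"ax":0,"ay":0,"az":0,"x":-5.4,"y":0,"z":24,"hand":1},{"ax":0,"ay":0,"az":0,"x":-5.4,"y":0,"z":22,"hand":1},{"ax":0,"ay":0,"az":0,"x":-4,"y":0,"z":14,"hand":1}]'|grep -v rot
python3 -m inch '[{"ax":0,"ay":0,"az":0,"x":-2,"y":0,"z":8,"hand":1},{"ax":0,"ay":0,"az":0,"x":-1,"y":0,"z":3,"hand":1},{"ax":0,"ay":0,"az":0,"x":0,"y":0,"z":0,"hand":1},{"ax":0,"ay":0,"az":0,"x":0,"y":0,"z":0,"hand":1}]'|grep -v rot
python3 - <<'E'
from h import *
np.set_printoptions(precision=4,suppress=True)
s=get_state();r=R.from_quat(s['tcp_rot']).as_matrix();print(s['eef_pos'],r.round(3),s['wrist_torque'],r.T@(np.array([.465,.2432,.1645])-s['eef_pos'])*1e3)
save('wrist','w8');save('side','s8')
i=cv2.resize(load('w8')['img'][100:330,200:440,::-1],None,fx=2,fy=2,interpolation=cv2.INTER_CUBIC);j=cv2.resize(load('s8')['img'][90:205,210:330,::-1],None,fx=4,fy=4,interpolation=cv2.INTER_CUBIC)[:460,:320];cv2.imwrite('pics/z8.png',np.hstack([i,cv2.resize(load('s8')['img'][90:205,220:300,::-1],(320,460),interpolation=cv2.INTER_CUBIC)]))
E
```

```text
time: 23.93
eef_pos: [0.492, 0.0005, 0.1711]
contact_force: [1.1, -0.2, -8.4]
opening: 0.191
time: 24.35
eef_pos: [0.4792, 0.1225, 0.1711]
contact_force: [0.4, 0.5, -8.0]
opening: 0.194
time: 24.77
eef_pos: [0.4664, 0.2333, 0.1711]
contact_force: [-0.1, 0.3, -8.0]
opening: 0.194
time: 25.1
eef_pos: [0.4668, 0.2415, 0.1721]
contact_force: [-0.2, -1.0, -7.7]
opening: 0.19
[0.4668 0.2415 0.1721] [[ 0.993 -0.001  0.119]
 [-0.119 -0.001  0.993]
 [-0.001 -1.    -0.001]] [-0.0031  0.0065 -0.0079] [-1.9827  7.5929  1.5289]
```

View pics/z8.png

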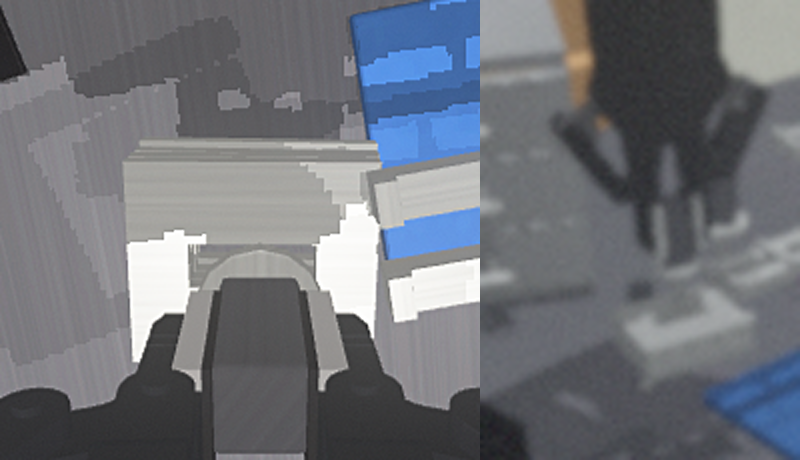

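```bash
python3 - <<'E'
from h import *
np.set_printoptions(precision=4,suppress=True)
c=load('w8')
for q in[(378,183),(388,227),(390,280),(401,320)]:print('prong',atz(c,200+q[0]/2,100+q[1]/2,.134)[:2])
zk=.1721-.0843
print('collar +y',atz(c,331,100+125,zk+.065)[:2],'plate edge L/R/+y',atz(c,200+124/2,100+162/2,zk+.03)[:2],atz(c,200+379/2,100+160/2,zk+.03)[:2])
E
```

```text
prong [0.4989 0.2654]
prong [0.5005 0.2537]
prong [0.5    0.2393]
prong [0.5021 0.2277]
collar +y [0.469  0.2581] plate edge L/R/+y [0.4337 0.275 ] [0.5019 0.2673]
```

```bash

python3 -m inch '[{"ax":0,"ay":0,"az":0,"x":-0.2,"y":4,"z":1.8,"hand":1},{"ax":0,"ay":0,"az":0,"x":0,"y":3.5,"z":0,"hand":1},{"ax":0,"ay":0,"az":0,"x":0,"y":0,"z":0,"hand":1},{"ax":0,"ay":0,"az":0,"x":5,"y":0,"z":0.9,"hand":1},{"ax":0,"ay":0,"az":0,"x":6,"y":0,"z":1.1,"hand":1}]'|grep -v rot
python3 -m inch '[{"ax":0,"ay":0,"az":0,"x":6,"y":0,"z":1.1,"hand":1},{"ax":0,"ay":0,"az":0,"x":6,"y":0,"z":1.1,"hand":1},{"ax":0,"ay":0,"az":0,"x":6,"y":0,"z":1.1,"hand":1},{"ax":0,"ay":0,"az":0,"x":6,"y":0,"z":1.1,"hand":1},{"ax":0,"ay":0,"az":0,"x":0,"y":0,"z":0,"hand":1}]'|grep -v rot
python3 -m inch '[{"ax":0,"ay":0,"az":0,"x":6,"y":0,"z":1.1,"hand":1},{"ax":0,"ay":0,"az":0,"x":6,"y":0,"z":1.1,"hand":1},{"ax":0,"ay":0,"az":0,"x":6,"y":0,"z":1.1,"hand":1},{"ax":0,"ay":0,"az":0,"x":4,"y":0,"z":1,"hand":1},{"ax":0,"ay":0,"az":0,"x":0,"y":0,"z":0,"hand":1}]'|grep -v rot
python3 -m inch '[{"ax":0,"ay":0,"az":0,"x":0,"y":0,"z":0,"hand":1},{"ax":0,"ay":0,"az":0,"x":0,"y":0,"z":0,"hand":1}]'|grep -v rot
```

```text
time: 25.62
eef_pos: [0.4786, 0.2443, 0.1649]
contact_force: [1.4, -0.3, -6.7]
opening: 0.19
time: 26.03
eef_pos: [0.5045, 0.246, 0.1654]
contact_force: [-0.1, -0.1, -5.9]
opening: 0.19
time: 26.45
eef_pos: [0.5263, 0.2476, 0.1653]
contact_force: [-0.6, 0.7, -6.8]
opening: 0.192
time: 26.62
eef_pos: [0.5248, 0.2476, 0.1649]
contact_force: [-0.0, 0.5, -7.1]
opening: 0.19
```

```bash

python3 -m inch '[{"ax":0,"ay":0,"az":0,"x":0,"y":3,"z":0,"hand":1},{"ax":0,"ay":0,"az":0,"x":0,"y":3,"z":0,"hand":1},{"ax":0,"ay":0,"az":0,"x":0,"y":2.5,"z":0,"hand":1},{"ax":0,"ay":0,"az":0,"x":0,"y":0,"z":0,"hand":1}]'|grep -v rot
python3 -m inch '[{"ax":0,"ay":0,"az":0,"x":0,"y":1,"z":0,"hand":1},{"ax":0,"ay":0,"az":0,"x":0,"y":1,"z":0,"hand":1},{"ax":0,"ay":0,"az":0,"x":0,"y":0,"z":0,"hand":1}]'|grep -v rot
python3 -m inch '[{"ax":0,"ay":0,"az":0,"x":0,"y":0.6,"z":0,"hand":1},{"ax":0,"ay":0,"az":0,"x":0,"y":0,"z":0,"hand":1}]'|grep -v rot
```

```text
time: 26.95
eef_pos: [0.5243, 0.2474, 0.1555]
contact_force: [-0.5, 0.2, -7.9]
opening: 0.19
time: 27.2
eef_pos: [0.5251, 0.2476, 0.1545]
contact_force: [-0.8, 1.1, -7.3]
opening: 0.19
time: 27.37
eef_pos: [0.5252, 0.2476, 0.1544]
contact_force: [-1.4, -0.7, -5.8]
opening: 0.189
```

```bash

python3 -m inch '[{"ax":0,"ay":0,"az":0,"x":0,"y":0.6,"z":0,"hand":1},{"ax":0,"ay":0,"az":0,"x":0,"y":0,"z":0,"hand":1}]'|grep -v rot
python3 -m inch '[{"ax":0,"ay":0,"az":0,"x":0,"y":0.4,"z":0,"hand":1},{"ax":0,"ay":0,"az":0,"x":0,"y":0,"z":0,"hand":1}]'|grep -v rot
```

```text
time: 27.53
eef_pos: [0.5252, 0.2477, 0.1544]
contact_force: [-2.9, -0.4, -1.8]
opening: 0.193
time: 27.7
eef_pos: [0.5253, 0.2477, 0.1544]
contact_force: [-4.9, -1.7, 2.8]
opening: 0.192
```

Seated at the same height as the original hang, with the load on the prongs. Release gently and rise.

```bash

python3 -m inch '[{"ax":0,"ay":0,"az":0,"x":0,"y":-0.5,"z":0,"hand":1},{"ax":0,"ay":0,"az":0,"x":0,"y":0,"z":0,"hand":0.5},{"ax":0,"ay":0,"az":0,"x":0,"y":0,"z":0,"hand":0.3},{"ax":0,"ay":0,"az":0,"x":0,"y":0,"z":0,"hand":0},{"ax":0,"ay":0,"az":0,"x":0,"y":0,"z":0,"hand":0}]' 20|grep -v rot
python3 -m inch '[{"ax":0,"ay":0,"az":0,"x":0,"y":0,"z":0,"hand":-0.3},{"ax":0,"ay":0,"az":0,"x":0,"y":0,"z":0,"hand":-0.3},{"ax":0,"ay":0,"az":0,"x":0,"y":0,"z":0,"hand":-0.3}]'|grep -v rot
```

```text
time: 28.12
eef_pos: [0.5261, 0.2478, 0.1542]
contact_force: [-0.2, 0.0, -0.4]
opening: 0.501
time: 28.37
eef_pos: [0.5253, 0.2476, 0.1536]
contact_force: [-0.6, -0.1, -1.0]
opening: 0.653
```

```bash

python3 -m inch '[{"ax":0,"ay":0,"az":0,"x":0,"y":-8,"z":0,"hand":-0.3},{"ax":0,"ay":0,"az":0,"x":0,"y":-20,"z":0,"hand":-0.3},{"ax":0,"ay":0,"az":0,"x":0,"y":-30,"z":0,"hand":-0.3},{"ax":0,"ay":0,"az":0,"x":0,"y":-30,"z":0,"hand":-0.3},{"ax":0,"ay":0,"az":0,"x":0,"y":-30,"z":0,"hand":-0.3}]'|grep -v rot
python3 -m inch '[{"ax":0,"ay":0,"az":0,"x":0,"y":-10,"z":30,"hand":-0.3},{"ax":0,"ay":0,"az":0,"x":0,"y":0,"z":30,"hand":-0.3},{"ax":0,"ay":0,"az":0,"x":0,"y":0,"z":0,"hand":-0.3},{"ax":0,"ay":0,"az":0,"x":0,"y":0,"z":0,"hand":-0.3}]'|grep -v rot
python3 - <<'E'
from h import *
save('wrist','w9');save('side','s9');save('top','t9')
A=cv2.resize(load('w9')['img'][:,:,::-1],(480,300),interpolation=cv2.INTER_AREA)
B=cv2.resize(load('s9')['img'][100:200,230:330,::-1],(300,300),interpolation=cv2.INTER_CUBIC)
C=cv2.resize(load('t9')['img'][130:230,180:440,::-1],(780,300),interpolation=cv2.INTER_CUBIC)
cv2.imwrite('pics/z9.png',np.vstack([np.hstack([A,B]),C]))
E
```

```text
time: 28.78
eef_pos: [0.5249, 0.2476, 0.2732]
contact_force: [-0.3, -0.1, 0.4]
opening: 0.647
time: 29.12
eef_pos: [0.5322, 0.3081, 0.2822]
contact_force: [-0.1, -0.7, 0.7]
opening: 0.645
```

View pics/z9.png

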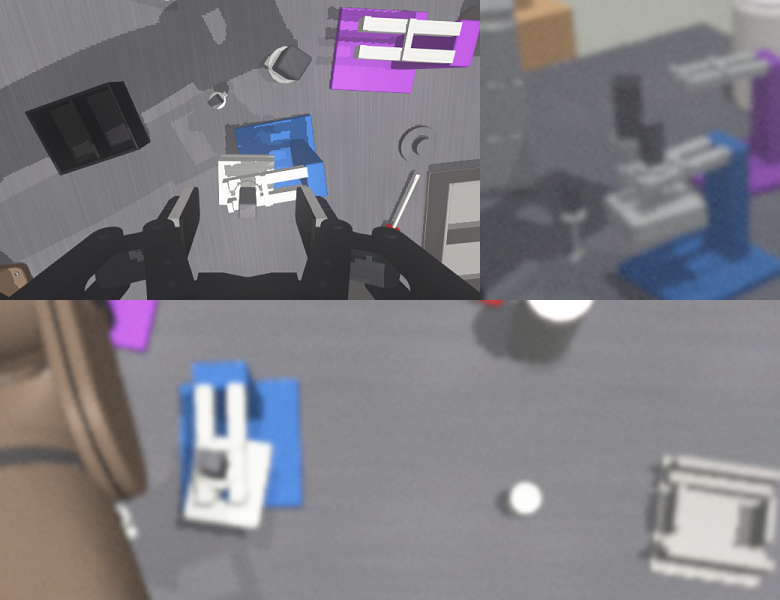

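The stack hangs level on the key in the blue fork (side crop, around (660,200)). The cradle is empty, and the gripper is clear. Hand in.

```bash
python3 -c "
from plant import *
s=get_state();print(s['time'],s['contact_force']);print(sign_off())"
```

```text
29.2667 [ 0.1977337  -0.25130913  0.06954045]
the job is handed in; nothing more can be done
None
```

The job is done and handed in at 29.3 s: the loaded key hangs in the blue bracket's fork with all four plates on it, and the cradle is empty.

- **Key and slots:** I lifted the middle-sized key out of the blue fork and felt its foot down through the four slots. It landed at TCP heights 0.1303, 0.1243 and 0.1183, each as predicted. My wrist-force readings showed at most about 8 N of downward press, well under the limit.
- **Turn and lift:** I centred the key along the slots by touching both slot ends, turned it a quarter under the bottom plate, and lifted about 6 N of plates with almost no tilting moment.
- **Hanging and release:** The key seated at 0.1544, against 0.1543 for the original hang. I let go and backed the gripper off.

**Last checks:** The final pictures show the stack level in the fork, the cradle empty, the socket in place and the gripper touching nothing (force about 0). I did not re-measure the bearing or the oil can.

**Disagreements:**
- One early set of moves was refused because fields were left out of the rows; nothing moved.
- Two plate corners triangulated 7–8 mm too high. I took this as mismatched edges, because the single-view fit and the contact heights agreed with the given sizes.

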